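Check-weigh the silver bars and clamp them into the transport case

TASK

Lay all the silver bars on the pan of the arrested balance, release the beam with the arrest lever so that the pan visibly sinks under the whole batch, and arrest the beam again with the bars still on the pan. Then move every bar into the open transport case, shut the lid, swing the latch's wire bail over the keeper hook on the lid and press the handle down until it snaps over centre, leaving the beam arrested and the other things on the bench where they are.

Things in the scene. Friction and masses are not known exactly. Their poses are not given: they have to be found in the camera images.
- bar1_center (a point): silver bar, 70 x 22 x 18 mm, about 0.28 kg, lying on the bench on its 70 x 22 mm face; this point is its centre, x along its length, y across its 22 mm width, z up. Two or three bars are present; an absent one reads None from the start (None also while held)
- bar2_center (a point): second silver bar, alike
- bar3_center (a point): third silver bar, alike
- pan_top (a point): centre of the top face of the balance's flat steel pan, 90 mm along x by 210 mm along y inside a rim 8 mm high and 3 mm thick, about 140 mm above the bench, on the robot's end of the beam. x points from the pan along the beam to the balance's middle (beam pivot 120 mm away, brass counterweight 220 mm away), z up. Room for three bars side by side along y, 55 mm apart, their length along x; placed roughly centred along x two bars outweigh the counterweight
- beam (a joint): beam of the balance: 0 level; positive when the pan sinks, to the stop at 0.09; negative, to -0.09, when the counterweight sinks. Free only while released
- arrest (a joint): arrest lever of the balance: 0 arrested (leaning towards the pan; two pads hold the beam level), 1.0 fully released (leaning away from the pan). It stays where it is left; 4 to 6 N at the knob move it
- arrest_knob (a point): centre of the black ball (26 mm diameter) at the end of the arrest lever, at the side of the balance that faces the case. Its shaft is 10 mm thick and 90 mm long; the pivot lies 30 mm above the bench, under the middle of the travel, and the ball swings along the x axis of pan_top, 43 mm either side of that middle. Push the ball sideways; about 109 mm high at both ends and 120 mm in the middle
- case_floor (a point): centre of the inner floor of the aluminium transport case, 55 mm above the bench; inside 140 mm along x, 200 mm along y and 55 mm deep (rim 110 mm above the bench), outside 150 x 210 mm. -x points to the front with the latch, +x to the hinge, z up. Room for three bars side by side along y, 55 mm apart, their length along x
- lid (a joint): lid of the case: 0 shut, 1.75 wide open. It stays put when nearly upright and sinks shut by itself below about 0.9
- lid_hinge (a point): middle of the lid's hinge axis (parallel to the case's y), 80 mm behind the case's middle and 110 mm above the bench. The lid is a plate 14 mm thick (on the outer side of this axis) reaching from 5 mm to 155 mm in front of the axis and 210 mm wide
- latch (a joint): red-ended handle of the draw latch: 0 shut (pointing down, 20 degrees off the front wall), 2.18 wide open (pointing outward and 55 degrees upward). With the bail hooked it passes dead centre at about 0.5 and, once pressed below about 0.3, snaps to 0 by itself; 2 to 5 N at the end move it. It is stiff enough to stay where it is left
- handle_hinge (a point): handle's pivot, 14 mm in front of the case's front wall, 82 mm above the bench, axis parallel to the case's y
- handle_end (a point): centre of the handle's red end roll (14 mm diameter, 24 mm wide), 70 mm from its pivot; the handle is a bar 16 mm wide and 9 mm thick
- bail_bar (a point): middle of the cross bar of the loose brass wire bail (6 mm wire, bar 76 mm wide along the case's y, 48 mm from the bail's pivot on the handle; the handle is in its middle). At first it leans 15 to 20 degrees outward on its stop, bar 25 to 40 mm in front of the shut lid's keeper seat; push the bar inward and slightly up, beside the handle: past upright it falls against the keeper
- keeper_seat (a point): seat of the bail's bar in the keeper hook on the lid's front edge (with the lid shut: 119 mm above the bench, 11 mm in front of the front wall). The hook is 36 mm wide and open upward; its lip, 7 to 11 mm in front of this point, rises 4 mm above it, its back plate, 7 mm behind this point, 29 mm. With the handle wide open the bar passes just over the lip and comes to lie against the back plate about 6 mm above the seat; the handle then draws it down
- keeper (a joint): spring travel of the keeper hook, m: 0 unloaded, about 0.003 when the latch is clamped (0.005 at dead centre)
- pliers_a: pair of steel pliers lying on the bench, 145 mm long; leave alone (origin under the pivot)
- pliers_b: pair of blue-handled pliers, 145 mm long; leave alone (origin under the pivot)
- bench_block: steel bench block, 90 x 90 x 34 mm; leave alone (origin centre of underside)
- sample_plate: small metal plate with round marks, 80 x 40 x 5 mm; leave alone (origin centre of underside)
- bangle: brass bangle, 68 mm across and 22 mm high; leave alone (origin centre of underside)
Mind the look-alikes: they are no part of the job. Leave any black look-alike of the part that bears bar2_center alone. Leave any yellow look-alike of the part that bears bar3_center alone.

How it is judged:
By the outcome, as a careful person would: the job done as asked, in the order asked, and still so for the second after the job is handed in, with the robot touching nothing.
Of bar1, bar2, bar3 only 2 to 3 are there at a start; the rules pass over those that are not, and their reading is None.
At some moment in a run one of bar1, bar2, bar3 may be knocked a few centimetres aside while the robot is not near it.
Once in a run the grip may slacken for a moment while it holds something.
It also fails if it takes over 210 s, if anything falls off the work surface, if the arm or the gripper's body presses on something with over 40 N, if the wrist force passes 120 N, or if a joint passes its speed limit or range.

ROBOT

A 6-joint arm with a two-finger parallel gripper is mounted at the origin on the work surface. World frame = base frame: x ahead of the robot, y to its left, z up, the work surface at z = 0. Lengths are in mm, angles in rad, forces in N, time in s.
With the tool pointing down it reaches from about 350 to 775 mm from the base axis. Payload 7.3 kg.
Tool frame: the origin (TCP) lies midway between the tips of the shut fingers; the grasp point (between the pads) lies 19 mm behind it (bot.tcp_to_grasp is the distance from the TCP to the grasp point, in mm); z points along the fingers, y is the line along which they close (so a half turn about z gives the same grasp; the last joint's range is limited). The gripper opens to 92 mm and grips with 3 to 60 N. Pads are 19 mm wide; open, the fingers measure 130 mm over their backs; the gripper's body (75 mm by 190 mm) begins 47 mm behind the grasp point.
Start: joints at [-1.352, 0.342, 1.524, -0, 1.275, -0.146], TCP at [187.323, -490.464, 226.741] pointing down, gripper open.
Joint ranges: [-2.53, 2.53], [-0.77, 2.02], [0.04, 2.7], [-1, 4.14], [0.28, 2.66], [-3.11, 3.11]. Speed limits (rad/s): [2.57, 2.57, 3.14, 3.14, 3.14, 3.14].

INTERFACE

Orientations are given as [roll, pitch, yaw] about the fixed x, y, z axes, in that order (R = Rz(yaw) Ry(pitch) Rx(roll)).
In Python, from plant import bot, viewer gives the robot as it stands. The module is installed in compiled form; this text tells all that it offers.
- The arm moves only by the shell command python3 -m handwheel 'ROWS'. ROWS is text: rows parted by semicolons, each of 7 numbers parted by spaces: the shift along the tool's x, y, z scaled (see below), then the turn, a rotation vector about the tool's x, y, z scaled (see below), then the opening, from -1 (shut) to 1 (fully open), so that 0 is half open. In form: tx ty tz rx ry rz gripper; .... A call has 1 to 8 rows; each row is the pose to reach, as a shift and turn from the pose commanded when the call began, along the tool's axes at that moment, turning the shorter way round; what a row does not reach only later rows make up. The controller multiplies each number of a shift by 10 cm and each number of a turn by pi rad. A row lasts 1/12 s, in which the tool goes at most 41.7 mm and 7.16 degrees, less where a joint would pass 70% of its speed; a pose out of reach is approached as far as the arm can. A call with a number of a shift or a turn outside -1 to 1 is refused whole. A call with a gripper value outside its range is refused whole. The fingers move at their own pace and stop on an object; the grip force is fixed at half the most. Time passes only in rows, so rows that repeat a pose let the fingers close. It gives the time, the measured TCP pose, the force, the opening and the grip force at its end, in the units of the state.
- bot.get_obs(): the state, without advancing time (a new reading comes with each control period).
- viewer.capture(name): name is "scene" or "top"; returns a dict with "frame" (400x640x3 uint8, red, green, blue), "fov_y" (degrees; the focal length in pixels is half the picture's height over the tangent of half this angle, whatever the lens; pixels are square), "cx", "cy" (the principal point, pixels), "dist_coeffs" ([k1, k2, p1, p2, k3] as OpenCV has them; the pictures are not rectified), "T" (4x4, takes a point from camera to world coordinates). Camera axes: x right, y down, z forward; pixel columns grow to the right and rows downward; lengths in mm; the calibration is good to about 2 mm. A picture is of the moment at which its call begins. There is no depth.
- bot.close_job(): hands the job in; it is judged then, once.
Trained networks look in a picture, given as the dict that the camera call returned (one of the last four; its "shot" number tells which), for a name from the list of things; names that differ only in an ending like _2 or _b are one class to them, and where a whole thing is asked for, a point or a joint stands for the part that bears it (a point fixed in the world has none). Each returns a list of dicts, best first, with "score" (0 to 1); they miss things now and then, are a little off and sometimes report something else, mostly with a low value. They report only what shows in the picture. A call takes as long as a camera call. They do not tell look-alikes from the thing itself.
- viewer.recognise(target, picture): "centre" ([column, row] in pixels, amid what is visible of it).
- viewer.cut_out(target, picture): "pixels" (400x640 bool, what is visible of it) and "centre" ([column, row] in pixels, amid what is visible of it).
The state is a dict: "time": time; "joint_positions": joint angles; "dq": joint speeds; "tau": joint torques, N m; "tool_pos": TCP position; "tcp_rot": TCP orientation; "contact_force": force on the tool from outside, world axes, zero at the start; "moment": the same for the moment, N m; "grip_width": finger opening in mm; "finger_force": force on a finger pad.
Only numpy, scipy, OpenCV 4.12 (cv2) and the standard library are available. Lean on these libraries where they do the work, as an engineer would, in place of code of your own. Each camera call takes 0.05 s, during which the arm holds its last target. There are 200 camera calls.

## Working session

There is one attempt and no reset: what is moved stays moved. The work goes in short steps, Python scripts to look and compute and a shell command to move; the robot and the scene stay as the last step left them, time stands still between calls to the robot, and variables do not carry over. Pictures are saved under pics/ and viewed, at most 14 in all, crops included, and the job is handed in when it is done.

```bash
mkdir -p pics
cat > h.py <<'E'
import numpy as np, cv2
from plant import bot, viewer
from scipy.spatial.transform import Rotation as Ro
def cap(n,save=None):
    p=viewer.capture(n)
    if save: cv2.imwrite('pics/'+save,p['frame'][:,:,::-1])
    return p
def K(p):
    f=200/np.tan(np.radians(p['fov_y'])/2)
    return np.array([[f,0,p['cx']],[0,f,p['cy']],[0,0,1.]])
def ray(p,uv):
    u=cv2.undistortPoints(np.array([[uv]],float),K(p),np.array(p['dist_coeffs'],float))[0,0]
    T=np.array(p['T']);return T[:3,3],T[:3,:3]@np.array([u[0],u[1],1.])
def atz(p,uv,z):
    o,d=ray(p,uv);return o+d*(z-o[2])/d[2]
def proj(p,X):
    T=np.linalg.inv(np.array(p['T']));r=cv2.Rodrigues(T[:3,:3])[0]
    return cv2.projectPoints(np.array(X,float).reshape(-1,1,3),r,T[:3,3],K(p),np.array(p['dist_coeffs'],float))[0][:,0]
def tri(p,a,q,b):
    o1,d1=ray(p,a);o2,d2=ray(q,b);A=np.stack([d1,-d2],1)
    s=np.linalg.lstsq(A,o2-o1,rcond=None)[0]
    x,y=o1+d1*s[0],o2+d2*s[1];return (x+y)/2,np.linalg.norm(x-y)
def go(pos,rpy=None,yaw=None):
    "shift/turn in handwheel units from the current pose"
    o=bot.get_obs();R=Ro.from_euler('xyz',o['tcp_rot'])
    print('shift',np.round(R.inv().apply(np.array(pos)-o['tool_pos'])/100,3),end=' ')
    if rpy is not None: print('turn',np.round((R.inv()*Ro.from_euler('xyz',rpy)).as_rotvec()/np.pi,4),end='')
    print()
E
python3 - <<'E'
from h import *
o=bot.get_obs();print(o['tool_pos'],o['tcp_rot'],o['grip_width'])
P={n:cap(n,n+'0.png') for n in('scene','top')}
for n,p in P.items():
    print(n,p['fov_y'],np.round(p['T'],3).tolist())
    for t in ['bar1_center','pan_top','arrest_knob','case_floor','lid_hinge','handle_hinge','handle_end','bail_bar','keeper_seat']:
        r=viewer.recognise(t,p);print(t,[(np.round(x['centre'],1).tolist(),round(x['score'],2)) for x in r[:6]])
E
```

```text
[ 187.22632154 -490.02499293  226.03203979] [-3.14002953e+00 -1.77649528e-04  3.64863381e-01] 91.57268090651762
scene 44.05229131766599 [[-0.883, 0.387, -0.267, 865.127], [0.47, 0.726, -0.503, 508.635], [-0.001, -0.569, -0.822, 992.928], [0.0, 0.0, 0.0, 1.0]]
bar1_center []
pan_top [([432.0, 291.0], 0.75)]
arrest_knob [([350.7, 282.2], 0.83), ([271.2, 315.7], 0.23)]
case_floor [([273.9, 130.1], 0.87), ([307.2, 175.7], 0.29)]
lid_hinge [([259.6, 90.2], 0.93)]
handle_hinge [([306.9, 173.2], 0.52)]
handle_end [([307.6, 171.8], 0.7)]
bail_bar [([298.6, 182.8], 0.58)]
keeper_seat [([255.5, 64.8], 0.45), ([275.1, 131.5], 0.41)]
top 54.39274976033577 [[-0.011, -0.999, 0.046, 510.695], [-1.0, 0.011, -0.008, -24.877], [0.007, -0.046, -0.999, 1043.718], [0.0, 0.0, 0.0, 1.0]]
bar1_center []
pan_top [([202.0, 238.2], 0.58)]
arrest_knob []
case_floor [([419.9, 196.4], 0.89)]
lid_hinge [([455.8, 190.4], 0.8), ([275.9, 116.5], 0.29)]
handle_hinge [([352.4, 197.6], 0.81)]
handle_end [([354.8, 195.4], 0.88), ([479.3, 186.3], 0.68)]
bail_bar [([354.6, 200.3], 0.71), ([356.9, 201.9], 0.57), ([300.5, 242.5], 0.23)]
keeper_seat [([478.1, 185.4], 0.75)]
```

View pics/scene0.png

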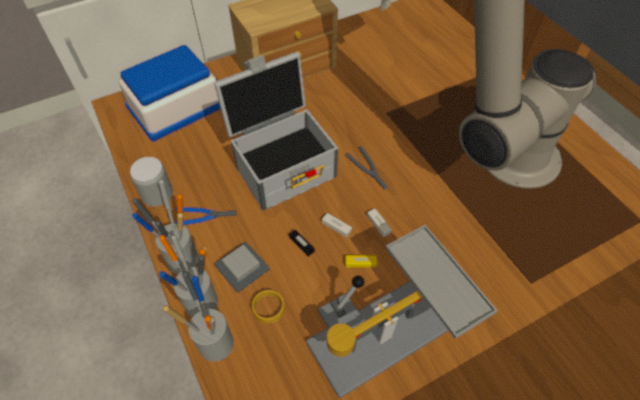

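View pics/top0.png

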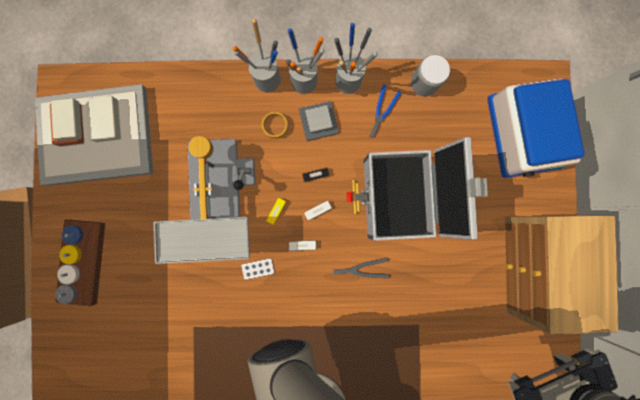

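The scene view shows the open case with latch (305,175), silver bars at (337,225) and (378,222), a black and a yellow look-alike, and the balance with its knob at (357,282). In the top view the silver bars are at (318,210) and (303,245), the pan at (201,241), the knob at (238,184), and the latch at (355,197).

```bash
cat > bars.py <<'E'
from h import *
def rect(p,mask,z):
    "min-area rect of mask mapped to plane z: centre, sizes, angle of long side"
    c=max(cv2.findContours(mask.astype(np.uint8),0,1)[0],key=cv2.contourArea)
    X=np.array([atz(p,q[0],z)[:2] for q in c],np.float32)
    (cx,cy),s,a=cv2.minAreaRect(X)
    if s[0]<s[1]: a+=90;s=s[::-1]
    return np.round([cx,cy,s[0],s[1],(a+90)%180-90],1)
E
python3 - <<'E'
from bars import *
P={n:cap(n) for n in('scene','top')}
for n,p in P.items():
    for t in['bar1_center','bar2_center']:
        for r in viewer.cut_out(t,p): print(n,t,np.round(r['centre'],1),round(r['score'],2),rect(p,r['pixels'],15))
    g=p['frame'].astype(int)
    m=((g.min(2)>165)).astype(np.uint8)
    k,l,st,ce=cv2.connectedComponentsWithStats(m)
    for i in range(1,k):
        if 30<st[i,4]<900: print(n,'white',np.round(ce[i],1),st[i,4],rect(p,l==i,18))
    for t,z in[('pan_top',148),('case_floor',110)]:
        for r in viewer.cut_out(t,p)[:1]: print(n,t,np.round(r['centre'],1),rect(p,r['pixels'],z))
a,b=P['scene'],P['top']
for nm,u,v in[('knob',(357.5,282),(238,184.5)),('handle_end',(310,172.5),(350,197)),('pancorner r',(425,228),(248,219)),('pancorner far',(493,308),(154,262)),('pan c3',(388,247),(247,258)),('pan c4',(457,331),(153,223))]:
    print(nm,tri(a,u,b,v))
fs=[cv2.resize(b['frame'][120:270,270:430],None,fx=5,fy=5/1.25,interpolation=3),]
cv2.imwrite('pics/topc.png',cv2.resize(b['frame'][150:250,340:480],None,fx=5.6,fy=5.6,interpolation=3)[:,:,::-1])
cv2.imwrite('pics/scc.png',cv2.resize(a['frame'][50:210,210:350],None,fx=3.7,fy=3.7,interpolation=3)[:,:,::-1])
E
```

```text
scene bar1_center [304.4 176.9] 0.66 [ 530.9 -189.3  106.5   29.9    4.4]
scene bar2_center [299.3 241.5] 0.92 [630.2 -24.7  75.2  26.1 -76.9]
scene bar2_center [335.1 225.1] 0.54 [534.1 -28.3  71.2  29.2 -64.2]
scene bar2_center [353.9 285. ] 0.19 [589.9 137.   85.8  24.6  34.2]
scene white [176.7  95.3] 409 [ 717.6 -624.2  226.5   28.9    7. ]
scene white [145.  169.5] 409 [ 882.3 -401.3   68.8   66.    -3.4]
scene pan_top [432.4 292.2] [566.3 244.8 303.5 219.3   2.6]
scene case_floor [352.7 284.8] [619.5 168.3  77.3  21.5  19.6]
top bar1_center [458.1 188.7] 0.46 [ 583.9 -417.5  271.7  136.2    2.9]
top bar2_center [318.  209.4] 0.65 [532.9 -32.2  68.9  23.5 -62.5]
top bar2_center [312.9 174.3] 0.61 [626.8 -26.4  70.2  24.6 -76.5]
top white [208.9  32.9] 116 [1013.5  259.3   58.1   33.8   80.5]
top white [434.7  68.7] 633 [ 911.3 -354.5   77.    75.4  -90. ]
top white [521.9 133.5] 724 [ 758.3 -644.2  233.7  165.8    9.1]
top white [468.4 158.1] 228 [ 664.8 -437.6  110.8   15.1    2.1]
top white [400.9 200. ] 428 [ 569.6 -255.1  228.6  165.9    2.1]
top white [472.4 217.7] 236 [ 5
[... 434 characters left out ...]
 79.8  39.1 -78.5]
top pan_top [198.8 234.9] [559.1 243.4 288.8 217.1   2.8]
top case_floor [420.1 194.6] [ 559.9 -274.5  343.7  248.3  -81.5]
knob (array([593.52394834, 160.07001535, 106.11569735]), np.float64(1.2585842326539902))
handle_end (array([ 559.22026222, -107.78029188,  136.34750726]), np.float64(2.273342094943126))
pancorner r (array([483.5335231 , 141.96638825, 206.2619626 ]), np.float64(68.74160427380437))
pancorner far (array([416.32421784, 341.29414539, 156.35212049]), np.float64(6.761014949316906))
pan c3 (array([449.29311545, 124.55706929,  80.68310447]), np.float64(80.1477290869672))
pan c4 (array([503.29185861, 344.71662668, 158.34635823]), np.float64(2.0111137781446846))
```

View pics/topc.png

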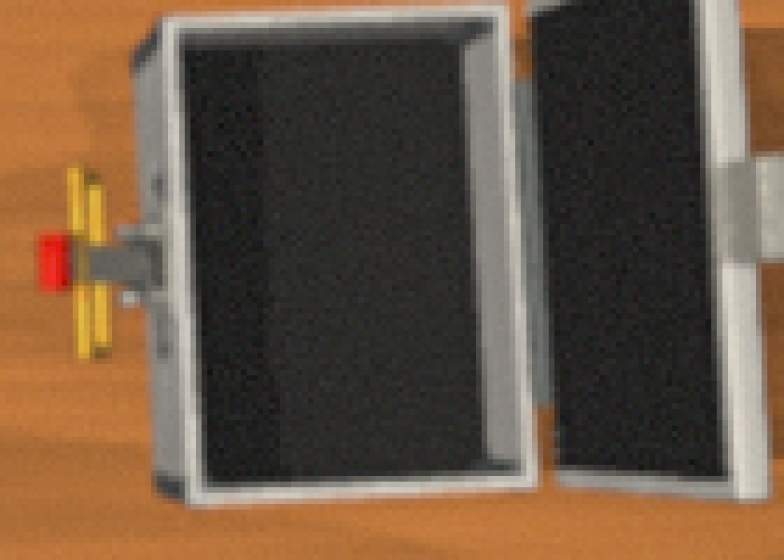

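View pics/scc.png

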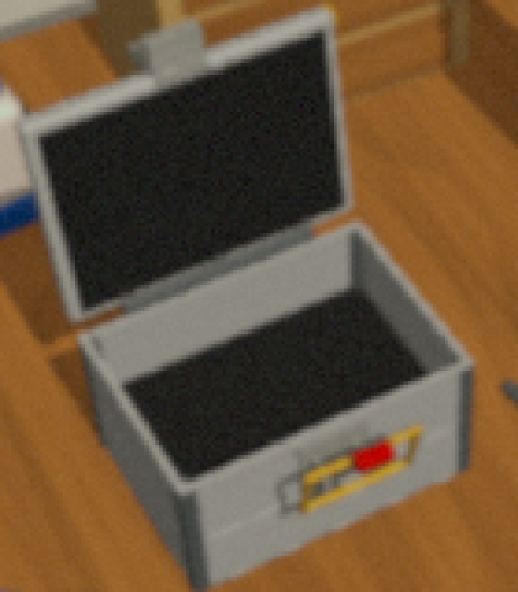

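Run:
```python
from bars import *
b=cap('top');a=cap('scene')
def mr(p,pts,z):
    X=np.array([atz(p,q,z)[:2] for q in pts],np.float32);print(np.round(X,1).tolist(),cv2.minAreaRect(X),'mean',X.mean(0))
print('case');mr(b,[(369.5,153.9),(375.2,239.3),(435.5,237),(430.2,151.8)],110)
mr(a,[(210+85/3.7,50+335/3.7),(210+185/3.7,50+490/3.7),(210+470/3.7,50+360/3.7),(210+358/3.7,50+225/3.7)],110)
print('pan');mr(b,[(154,222),(247,219),(249,258),(155,263)],148)
mr(a,[(388,241),(425,226.5),(494,308),(457,332.5)],148)
h=cv2.cvtColor(b['frame'],cv2.COLOR_RGB2HSV)
m=(h[...,1]<70).astype(np.uint8);m[:232]=0;m[256:]=0;m[:,:280]=0;m[:,330:]=0
print('bar',rect(b,m,18)); 
h=cv2.cvtColor(a['frame'],cv2.COLOR_RGB2HSV)
m=(h[...,1]<70).astype(np.uint8);m[:205]=0;m[240:]=0;m[:,:360]=0;m[:,392:]=0
print('bar sc',rect(a,m,14))
x=cv2.resize(b['frame'][165:275,260:360],None,fx=4,fy=4,interpolation=3);y=cv2.resize(b['frame'][130:240,185:285],None,fx=4,fy=4,interpolation=3)
cv2.imwrite('pics/c2.png',np.hstack([x,y])[:,:,::-1])
```

```text
case
[[663.5999755859375, -158.39999389648438], [457.5, -168.60000610351562], [461.0, -314.5], [667.7000122070312, -306.70001220703125]] ((562.3272705078125, -236.4420928955078), (208.3097381591797, 148.3184356689453), 2.1562395095825195) mean [ 562.4559  -237.03342]
[[668.7000122070312, -301.6000061035156], [663.2999877929688, -155.0], [458.8999938964844, -165.1999969482422], [466.5, -307.6000061035156]] ((563.7356567382812, -232.06170654296875), (204.7050323486328, 146.6748809814453), 2.0903067588806152) mean [ 564.35236 -232.36722]
pan
[[504.70001220703125, 347.3999938964844], [509.5, 131.5], [420.20001220703125, 127.30000305175781], [410.29998779296875, 344.70001220703125]] ((462.40008544921875, 238.14599609375), (94.36416625976562, 217.55520629882812), 2.596879243850708) mean [461.18503 237.72983]
[[507.70001220703125, 127.30000305175781], [423.1000061035156, 133.8000030517578], [413.5, 338.8999938964844], [501.3999938964844, 344.3999938964844]] ((460.5480041503906, 234.59066772460938), (88.06161499023438, 217.16574096679688), 1.6645451784133911) mean [461.41623 236.09174]
bar [439.6  10.   68.3  20.9  89.4]
bar sc [442.1  12.1  75.4  26.6 -89.3]
```

View pics/c2.png

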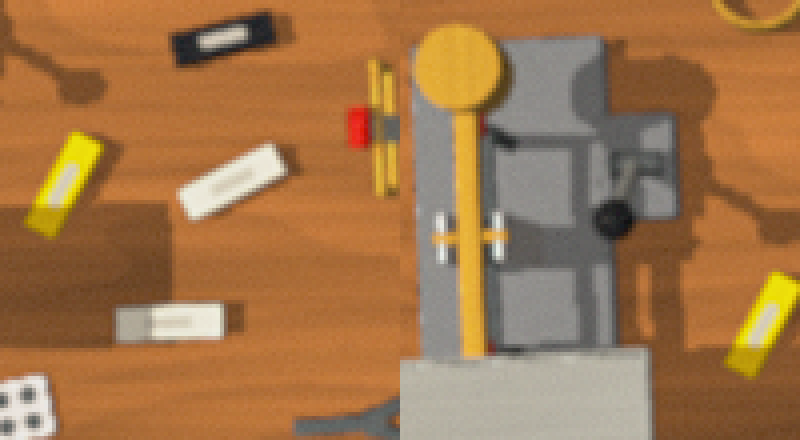

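```bash
cat >> h.py <<'E'
def seq(*wps):
    "print shift/turn for consecutive waypoints (x,y,z,yaw_deg), each from the previous one"
    o=bot.get_obs();R=Ro.from_euler('xyz',o['tcp_rot']);p=np.array(o['tool_pos'])
    print('at',np.round(p,1),np.round(np.degrees(o['tcp_rot']),1),'g',round(o['grip_width'],1),'F',np.round(o['contact_force'],1),'t',round(o['time'],1))
    for w in wps:
        R2=Ro.from_euler('xyz',[180,w[4] if len(w)>4 else 0,w[3]],degrees=True);q=np.array(w[:3],float)
        print(w,np.round(R.inv().apply(q-p)/100,3),np.round((R.inv()*R2).as_rotvec()/np.pi,3));R,p=R2,q
E
python3 -c "
from h import *
seq((360,-260,200,70),(532.5,-31,120,117),(532.5,-31,3,117),(532.5,-31,230,117),(465,190,230,182),(465,190,160,182),(465,190,144,182))"
```

```text
at [ 187.3 -490.5  226.7] [180.    0.   20.9] g 92.1 F [-0.1 -0.2  0.9] t 1.6
(360, -260, 200, 70) [ 2.435 -1.537  0.267] [ 0.     0.    -0.273]
(532.5, -31, 120, 117) [2.742 0.838 0.8  ] [ 0.     0.    -0.261]
(532.5, -31, 3, 117) [ 0.   -0.    1.17] [0. 0. 0.]
(532.5, -31, 230, 117) [-0.    0.   -2.27] [0. 0. 0.]
(465, 190, 230, 182) [2.276 0.402 0.   ] [-0.     0.    -0.361]
(465, 190, 160, 182) [ 0.  -0.   0.7] [0. 0. 0.]
(465, 190, 144, 182) [ 0.   -0.    0.16] [0. 0. 0.]
```

```bash
H="python3 -m handwheel"
for i in 1 2 3 4; do $H '0.973 -0.612 0.2 0 0 0 0.2;0.973 -0.612 0.2 0 0 0 0.2;0.973 -0.612 0.2 0 0 0 0.2' >/dev/null; done
python3 -m handwheel '0.973 -0.612 0.2 0 0 0 0.2;0.973 -0.612 0.2 0 0 0 0.2;0.973 -0.612 0.2 0 0 0 0.2;0.973 -0.612 0.2 0 0 0 0.2'
python3 -m handwheel '0 0 0 0 0 -0.267 0.2;0 0 0 0 0 -0.267 0.2;0 0 0 0 0 -0.267 0.2;0 0 0 0 0 -0.267 0.2;0 0 0 0 0 -0.267 0.2;0 0 0 0 0 -0.267 0.2;0 0 0 0 0 -0.267 0.2' >/dev/null
python3 -m handwheel '0 0 0 0 0 -0.267 0.2;0 0 0 0 0 -0.267 0.2;0 0 0 0 0 -0.267 0.2;0 0 0 0 0 -0.267 0.2;0 0 0 0 0 -0.267 0.2;0 0 0 0 0 -0.267 0.2;0 0 0 0 0 -0.267 0.2;0 0 0 0 0 -0.267 0.2'
python3 - <<'E'
from h import *
seq((532.5,-31,60,117),(532.5,-31,3,117))
cap('scene','s1.png');p=cap('top')
for r in viewer.cut_out('bar1_center',p)+viewer.cut_out('bar2_center',p): 
    from bars import rect; print(r['centre'],r['score'],rect(p,r['pixels'],16))
E
```

```text
time: 2.93
tool_pos: [535.0, -26.4, 125.6]
tcp_rot: [-3.141, -0.001, 0.369]
contact_force: [-1.5, 1.1, 0.4]
grip_width: 55.2
finger_force: 0.0
time: 4.18
tool_pos: [532.5, -31.5, 126.8]
tcp_rot: [-3.141, 0.0, 2.045]
contact_force: [-0.5, 0.5, 0.8]
grip_width: 55.0
finger_force: 0.0
at [532.5 -31.5 126.8] [-180.     0.   117.2] g 55.0 F [-0.5  0.5  0.8] t 4.2
(532.5, -31, 60, 117) [0.004 0.002 0.668] [-0.     0.     0.001]
(532.5, -31, 3, 117) [ 0.   -0.    0.57] [0. 0. 0.]
[324.8, 174.1] 0.53 [633.1 -44.7  31.9  24.   89.4]
[478.0, 185.1] 0.23 [ 589.2 -462.    48.8   45.7   89.4]
```

```bash
python3 -m handwheel '0 0 0.66 0 0 0 0.2;0 0 0.66 0 0 0 0.2;0 0 0.66 0 0 0 0.2' >/dev/null
python3 -m handwheel '0 0 0.3 0 0 0 0.2;0 0 0.57 0 0 0 0.2;0 0 0.57 0 0 0 0.2;0 0 0.57 0 0 0 0.2'
python3 -m handwheel '0 0 0 0 0 0 -1;0 0 0 0 0 0 -1;0 0 0 0 0 0 -1;0 0 0 0 0 0 -1;0 0 0 0 0 0 -1;0 0 0 0 0 0 -1;0 0 0 0 0 0 -1;0 0 0 0 0 0 -1'
python3 -m handwheel '0 0 -0.6 0 0 0 -1;0 0 -0.6 0 0 0 -1;0 0 -0.6 0 0 0 -1;0 0 -0.6 0 0 0 -1'
```

```text
time: 4.97
tool_pos: [532.7, -31.1, 4.2]
tcp_rot: [-3.141, -0.001, 2.042]
contact_force: [-0.1, 0.5, 0.2]
grip_width: 54.9
finger_force: 0.0
time: 5.63
tool_pos: [532.6, -31.1, 4.2]
tcp_rot: [-3.141, 0.0, 2.042]
contact_force: [-2.1, -1.1, 5.9]
grip_width: 22.0
finger_force: 30.0
time: 5.97
tool_pos: [533.0, -31.1, 64.1]
tcp_rot: [3.14, 0.001, 2.042]
contact_force: [0.6, -0.3, -3.3]
grip_width: 21.8
finger_force: 30.0
```

```bash
for i in 1 2; do python3 -m handwheel '0 0 -0.83 0 0 0 -1;0 0 -0.83 0 0 0 -1;0 0 -0.83 0 0 0 -1' >/dev/null; done
for i in 1 2; do python3 -m handwheel '0 0 0 0 0 -0.181 -1;0 0 0 0 0 -0.181 -1;0 0 0 0 0 -0.181 -1;0 0 0 0 0 -0.181 -1;0 0 0 0 0 -0.181 -1;0 0 0 0 0 -0.181 -1' >/dev/null; done
for i in 1 2; do python3 -m handwheel '0.208 0.75 0 0 0 0 -1;0.208 0.75 0 0 0 0 -1;0.208 0.75 0 0 0 0 -1' >/dev/null; done
python3 -m handwheel '0.208 0.75 0 0 0 0 -1;0.208 0.75 0 0 0 0 -1;0.208 0.75 0 0 0 0 -1;0.208 0.75 0 0 0 0 -1'
python3 - <<'E'
from h import *
seq((462.6,192,165,182),(462.6,192,145,182))
cap('scene','s2.png')
E
```

```text
time: 8.3
tool_pos: [460.9, 192.8, 228.9]
tcp_rot: [-3.141, -0.001, -3.103]
contact_force: [0.0, -0.9, -2.9]
grip_width: 21.7
finger_force: 30.0
at [460.9 192.8 228.9] [-1.800e+02 -1.000e-01 -1.778e+02] g 21.7 F [ 0.  -0.9 -2.9] t 8.3
(462.6, 192, 165, 182) [-0.018 -0.008  0.639] [-0.    -0.     0.001]
(462.6, 192, 145, 182) [ 0.  -0.   0.2] [0. 0. 0.]
```

View pics/s2.png

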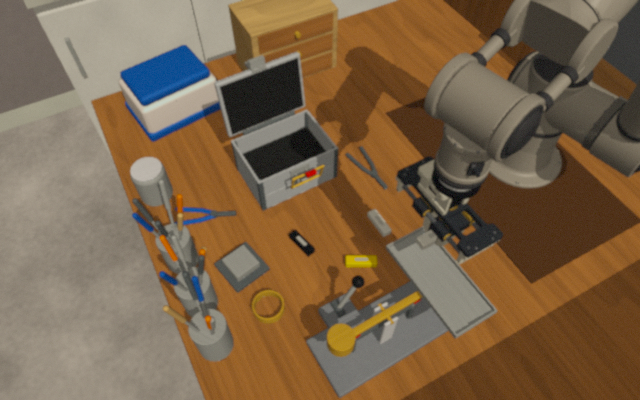

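Bar held over the pan's near-right end (430,237); lower it.

```bash
python3 -m handwheel '0 0 0.64 0 0 0 -1;0 0 0.64 0 0 0 -1;0 0 0.64 0 0 0 -1' >/dev/null
python3 -m handwheel '0 0 0.08 0 0 0 -1;0 0 0.13 0 0 0 -1;0 0 0.16 0 0 0 -1;0 0 0.18 0 0 0 -1;0 0 0.19 0 0 0 -1'
python3 -m handwheel '0 0 0 0 0 0 -0.1;0 0 0 0 0 0 -0.1;0 0 0 0 0 0 -0.1;0 0 0 0 0 0 -0.1'
python3 -m handwheel '0 0 -0.8 0 0 0 -0.1;0 0 -0.8 0 0 0 -0.1;0 0 -0.8 0 0 0 -0.1;0 0 -0.8 0 0 0 -0.1'
python3 - <<'E'
from bars import *
p=cap('top');g=p['frame'].astype(int)
seq((462,190,230,90),(440,11,230,90))
h=cv2.cvtColor(p['frame'],cv2.COLOR_RGB2HSV)
m=(h[...,1]<70).astype(np.uint8);m[:232]=0;m[256:]=0;m[:,:280]=0;m[:,330:]=0
print('bar',rect(p,m,18));
E
```

```text
time: 9.02
tool_pos: [462.2, 191.4, 147.2]
tcp_rot: [3.141, 0.001, -3.104]
contact_force: [0.6, -0.6, -3.1]
grip_width: 22.1
finger_force: 30.0
time: 9.35
tool_pos: [462.1, 191.6, 147.2]
tcp_rot: [3.141, 0.001, -3.103]
contact_force: [-0.5, 0.7, -0.7]
grip_width: 40.5
finger_force: 0.0
time: 9.68
tool_pos: [463.0, 191.8, 229.0]
tcp_rot: [3.141, 0.006, -3.103]
contact_force: [-0.5, 0.2, -0.9]
grip_width: 41.1
finger_force: 0.0
at [461.9 191.5 227.2] [ 1.800e+02  1.000e-01 -1.778e+02] g 41.3 F [-0.3 -0.4 -0.3] t 9.7
(462, 190, 230, 90) [-0.001 -0.015 -0.028] [0.001 0.    0.512]
(440, 11, 230, 90) [-1.79 -0.22 -0.  ] [0. 0. 0.]
bar [439.3  10.1  69.   23.1 -88.2]
```

```bash
for i in 1 2; do python3 -m handwheel '0 0 0 0 0 0.256 0.1;0 0 0 0 0 0.256 0.1;0 0 0 0 0 0.256 0.1;0 0 0 0 0 0.256 0.1;0 0 0 0 0 0.256 0.1;0 0 0 0 0 0.256 0.1;0 0 0 0 0 0.256 0.1;0 0 0 0 0 0.256 0.1' >/dev/null; done
python3 -m handwheel '-0.91 -0.11 0 0 0 0 0.1;-0.91 -0.11 0 0 0 0 0.1;-0.91 -0.11 0 0 0 0 0.1' >/dev/null
python3 -m handwheel '-0.9 -0.11 0.5 0 0 0 0.1;-0.9 -0.11 0.5 0 0 0 0.1;-0.9 -0.11 0.5 0 0 0 0.1' >/dev/null
python3 -m handwheel '0 0 0.75 0 0 0 0.1;0 0 0.75 0 0 0 0.1;0 0 0.75 0 0 0 0.1;0 0 0.75 0 0 0 0.1'
python3 - <<'E'
from bars import *
seq((440,11,60,90),(440,11,3.5,90))
p=cap('scene');g=p['frame'];cv2.imwrite('pics/s3.png',cv2.resize(g[170:350,300:520],None,fx=3,fy=3)[:,:,::-1])
E
```

```text
time: 11.9
tool_pos: [438.6, 10.7, 100.8]
tcp_rot: [-3.137, -0.001, 1.573]
contact_force: [-0.4, -0.4, -0.3]
grip_width: 50.4
finger_force: 0.0
at [438.6  10.7 100.8] [-179.7   -0.    90.1] g 50.4 F [-0.4 -0.4 -0.3] t 11.9
(440, 11, 60, 90) [0.003 0.015 0.408] [-0.001 -0.     0.001]
(440, 11, 3.5, 90) [ 0.    -0.     0.565] [0. 0. 0.]
```

View pics/s3.png

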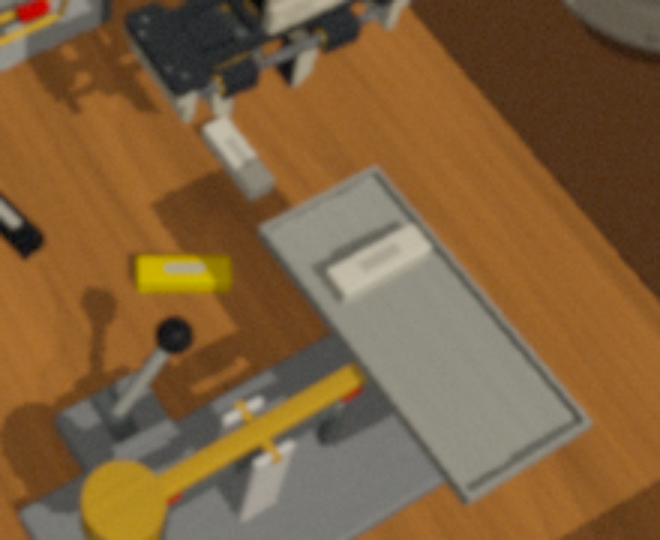

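Bar 1 lies on the pan (crop 380,260); bar 2 untouched at (237,157). Grasp it.

```bash
python3 -m handwheel '0 0.015 0.4 0 0 0 0.1;0 0.015 0.7 0 0 0 0.1;0 0.015 0.97 0 0 0 0.1;0 0.015 0.97 0 0 0 0.1;0 0.015 0.97 0 0 0 0.1'
python3 -m handwheel '0 0 0 0 0 0 -1;0 0 0 0 0 0 -1;0 0 0 0 0 0 -1;0 0 0 0 0 0 -1;0 0 0 0 0 0 -1;0 0 0 0 0 0 -1;0 0 0 0 0 0 -1;0 0 0 0 0 0 -1'
for i in 1 2; do python3 -m handwheel '0 0 -0.9 0 0 0 -1;0 0 -0.9 0 0 0 -1;0 0 -0.9 0 0 0 -1' >/dev/null; done
python3 -m handwheel '0 0 -0.47 0 0 0 -1;0 0 -0.47 0 0 0 -1;0 0 -0.47 0 0 0 -1'
for i in 1 2; do python3 -m handwheel '0 0 0 0 0 -0.256 -1;0 0 0 0 0 -0.256 -1;0 0 0 0 0 -0.256 -1;0 0 0 0 0 -0.256 -1;0 0 0 0 0 -0.256 -1;0 0 0 0 0 -0.256 -1;0 0 0 0 0 -0.256 -1;0 0 0 0 0 -0.256 -1' >/dev/null; done
for i in 1 2 3; do python3 -m handwheel '-0.098 0.9 0 0 0 0 -1;-0.098 0.9 0 0 0 0 -1;-0.098 0.9 0 0 0 0 -1;-0.098 0.9 0 0 0 0 -1' >/dev/null; done
python3 -c "
from h import *
seq((459.5,280,165,182),(459.5,280,145.5,182))"
```

```text
time: 12.37
tool_pos: [442.1, 10.6, 5.7]
tcp_rot: [3.141, 0.0, 1.573]
contact_force: [0.3, -0.6, 0.1]
grip_width: 50.1
finger_force: 0.0
time: 13.03
tool_pos: [441.4, 10.4, 5.5]
tcp_rot: [3.141, 0.0, 1.571]
contact_force: [-2.1, 1.0, 9.2]
grip_width: 21.3
finger_force: 29.9
time: 13.78
tool_pos: [442.4, 10.3, 233.2]
tcp_rot: [3.137, 0.001, 1.571]
contact_force: [-0.5, -0.1, -2.9]
grip_width: 21.8
finger_force: 29.9
at [460.5 281.7 230.7] [-1.800e+02 -1.000e-01 -1.778e+02] g 21.7 F [ 0.  -0.9 -3.2] t 16.1
(459.5, 280, 165, 182) [ 0.01  -0.016  0.658] [-0.    -0.     0.001]
(459.5, 280, 145.5, 182) [ 0.    -0.     0.195] [0. 0. 0.]
```

```bash
python3 -m handwheel '0 0 0.65 0 0 0 -1;0 0 0.65 0 0 0 -1;0 0 0.65 0 0 0 -1' >/dev/null
python3 -m handwheel '0 0 0.08 0 0 0 -1;0 0 0.13 0 0 0 -1;0 0 0.16 0 0 0 -1;0 0 0.18 0 0 0 -1;0 0 0.18 0 0 0 -1'
python3 -m handwheel '0 0 0 0 0 0 -0.1;0 0 0 0 0 0 -0.1;0 0 0 0 0 0 -0.1;0 0 0 0 0 0 -0.1'
python3 -m handwheel '0 0 -0.8 0 0 0 -0.1;0 0 -0.8 0 0 0 -0.1;0 0 -0.8 0 0 0 -0.1;0 0 -0.8 0 0 0 -0.1'
python3 - <<'E'
from bars import *
p=cap('top','t4.png');q=cap('scene','s4.png')
for n,i in(('top',p),('scene',q)):
    for t in('bar1_center','arrest_knob'):
        for r in viewer.cut_out(t,i): print(n,t,np.round(r['centre'],1),round(r['score'],2),rect(i,r['pixels'],158 if t[0]=='b' else 109))
cv2.imwrite('pics/c4.png',np.hstack([cv2.resize(x,(400,400)) for x in(p['frame'][120:280,150:310],q['frame'][200:360,340:500])])[:,:,::-1])
seq()
E
```

```text
time: 16.78
tool_pos: [460.7, 281.2, 149.2]
tcp_rot: [3.141, 0.001, -3.104]
contact_force: [-1.2, -0.1, -2.8]
grip_width: 21.4
finger_force: 29.9
time: 17.12
tool_pos: [460.7, 281.6, 149.3]
tcp_rot: [3.141, 0.001, -3.103]
contact_force: [-0.2, -0.1, 0.6]
grip_width: 40.2
finger_force: 0.0
time: 17.45
tool_pos: [461.6, 282.0, 231.3]
tcp_rot: [3.139, 0.006, -3.103]
contact_force: [0.6, 0.3, -1.4]
grip_width: 41.5
finger_force: 0.0
top bar1_center [354.4 193.2] 0.17 [ 558.7 -117.5   72.    41.7   29.4]
top arrest_knob [238.  181.5] 0.54 [605.3 158.3  47.5  20.2  -8.8]
scene bar1_center [426.4 297.5] 0.57 [570.3 249.6 298.  217.3   3.6]
scene arrest_knob [351.4 283.3] 0.79 [618.7 167.4  78.6  24.4  18.7]
scene arrest_knob [453.1 296.1] 0.46 [443.9 273.2  77.8  26.2   2.7]
at [459.9 281.1 227.5] [-1.799e+02 -1.000e-01 -1.778e+02] g 41.0 F [0.2 0.3 0. ] t 17.8
```

View pics/c4.png

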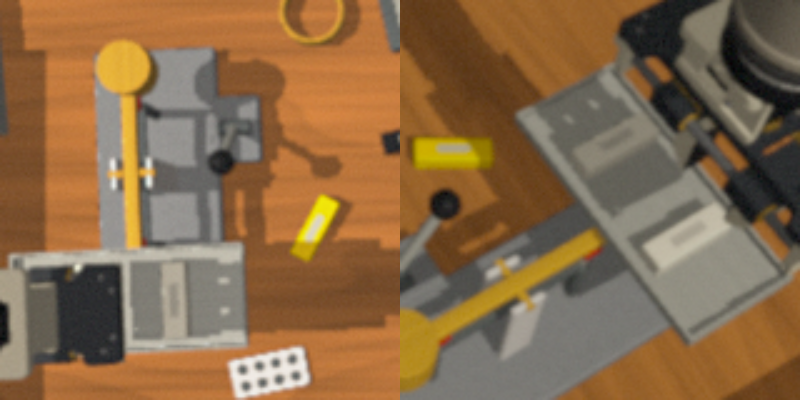

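Both bars lie on the pan side by side. Next: straddle the knob with the open fingers.

```bash
for i in 1 2; do python3 -m handwheel '0 0 0 0 0 0.256 0;0 0 0 0 0 0.256 0;0 0 0 0 0 0.256 0;0 0 0 0 0 0.256 0;0 0 0 0 0 0.256 0;0 0 0 0 0 0.256 0;0 0 0 0 0 0.256 0;0 0 0 0 0 0.256 0' >/dev/null; done
python3 -m handwheel '-0.605 0.668 0 0 0 0 0;-0.605 0.668 0 0 0 0 0;-0.605 0.668 0 0 0 0 0' >/dev/null
python3 -m handwheel '-0.605 0.668 0 0 0 0 0;-0.605 0.668 0 0 0 0 0;-0.605 0.668 0 0 0 0 0;-0.605 0.668 0 0 0 0 0' 
python3 -m handwheel '0 0 0.64 0 0 0 0;0 0 0.64 0 0 0 0;0 0 0.64 0 0 0 0;0 0 0.64 0 0 0 0'
python3 - <<'E'
from bars import *
q=cap('scene');p=cap('top')
cv2.imwrite('pics/c5.png',np.hstack([cv2.resize(x,(400,400)) for x in(p['frame'][120:280,150:310],q['frame'][200:360,290:450])])[:,:,::-1])
seq((593.5,160,101,90))
E
```

```text
time: 19.67
tool_pos: [595.3, 158.2, 227.5]
tcp_rot: [-3.14, 0.0, 1.57]
contact_force: [-0.7, 0.4, -0.7]
grip_width: 46.0
finger_force: 0.0
time: 20.0
tool_pos: [592.6, 161.4, 164.1]
tcp_rot: [-3.138, 0.0, 1.574]
contact_force: [0.3, 0.2, 0.6]
grip_width: 46.1
finger_force: 0.0
at [594.5 161.4 166.7] [179.8  -0.   90.1] g 45.7 F [ 0.6  0.4 -0.2] t 20.1
(593.5, 160, 101, 90) [-0.014 -0.012  0.657] [ 0.001 -0.     0.001]
```

View pics/c5.png

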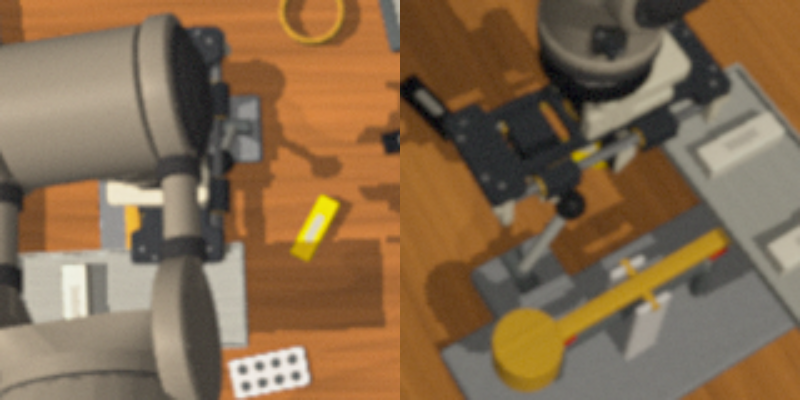

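The fingers hang either side of the knob (crop right (570,205)); descend and push.

```bash
python3 -m handwheel '-0.014 -0.012 0.15 0 0 0 0;-0.014 -0.012 0.3 0 0 0 0;-0.014 -0.012 0.45 0 0 0 0;-0.014 -0.012 0.6 0 0 0 0;-0.014 -0.012 0.65 0 0 0 0;-0.014 -0.012 0.65 0 0 0 0'
python3 -m handwheel '0 0.06 0 0 0 0 0;0 0.12 0 0 0 0 0;0 0.18 0 0 0 0 0;0 0.24 0 0 0 0 0;0 0.3 0 0 0 0 0;0 0.3 0 0 0 0 0'
python3 - <<'E'
from h import *
q=cap('scene','s6.png')
cv2.imwrite('pics/c6.png',cv2.resize(q['frame'][200:360,290:500],None,fx=3,fy=3)[:,:,::-1]);seq()
E
```

```text
time: 20.6
tool_pos: [592.8, 159.3, 100.1]
tcp_rot: [3.142, 0.0, 1.572]
contact_force: [-0.1, 0.2, 0.5]
grip_width: 45.8
finger_force: 0.0
time: 21.1
tool_pos: [623.9, 159.2, 101.0]
tcp_rot: [3.141, -0.0, 1.571]
contact_force: [-1.3, -0.6, 1.1]
grip_width: 46.0
finger_force: 0.9
at [623.8 159.1 100.7] [179.9  -0.   90. ] g 46.1 F [-1.6  0.4  0.8] t 21.1
```

```bash
python3 -m handwheel '0 0.06 0 0 0 0 0;0 0.12 0 0 0 0 0;0 0.18 0 0 0 0 0;0 0.24 0 0 0 0 0;0 0.3 0 0 0 0 0;0 0.35 0 0 0 0 0'
python3 -m handwheel '0 0.06 0 0 0 0 0;0 0.12 0 0 0 0 0;0 0.18 0 0 0 0 0;0 0.24 0 0 0 0 0;0 0.28 0 0 0 0 0;0 0.28 0 0 0 0 0'
python3 - <<'E'
from h import *
q=cap('scene','s6.png')
cv2.imwrite('pics/c6.png',cv2.resize(q['frame'][200:360,290:500],None,fx=3,fy=3)[:,:,::-1]);seq()
E
```

```text
time: 21.65
tool_pos: [658.6, 159.1, 99.8]
tcp_rot: [3.141, -0.0, 1.571]
contact_force: [-3.5, 0.4, 2.5]
grip_width: 46.1
finger_force: 1.8
time: 22.15
tool_pos: [686.3, 158.7, 98.7]
tcp_rot: [-3.141, 0.001, 1.571]
contact_force: [-2.8, 0.0, -1.8]
grip_width: 46.1
finger_force: 1.3
at [686.3 158.7  99.1] [-180.    0.   90.] g 45.8 F [-3.   0.2 -1.7] t 22.2
```

View pics/c6.png

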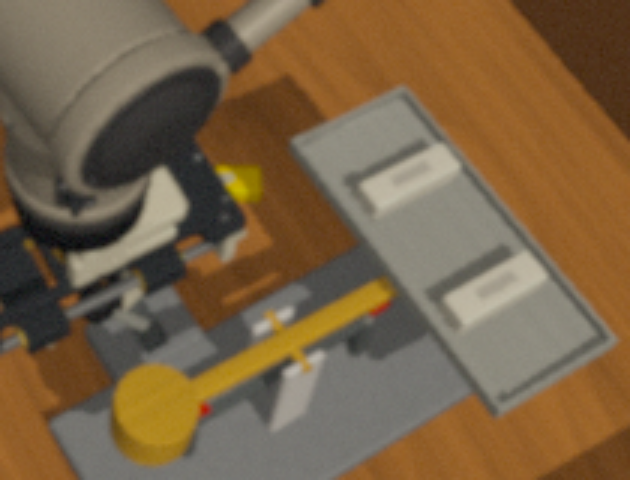

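Pan corners have dropped ~5 px (e.g. (495,314) versus (494,308)) — the pan has sunk. Nudge to full release, dwell, then push back.

```bash
python3 -m handwheel '0 0.03 0 0 0 0 0;0 0.05 0 0 0 0 0;0 0.05 0 0 0 0 0;0 0.05 0 0 0 0 0;0 0.05 0 0 0 0 0;0 0.05 0 0 0 0 0;0 0.05 0 0 0 0 0;0 0.05 0 0 0 0 0'
for i in 1 2; do python3 -m handwheel '0 0 0 0 0 0 0;0 0 0 0 0 0 0;0 0 0 0 0 0 0;0 0 0 0 0 0 0;0 0 0 0 0 0 0;0 0 0 0 0 0 0;0 0 0 0 0 0 0;0 0 0 0 0 0 0'; done | tail -6
python3 - <<'E'
from h import *
q=cap('scene','s7.png');old=cv2.imread('pics/s4.png')[:,:,::-1].copy()
# beam/pan shift: template match of pan's far corner and counterweight against before
for nm,(u,v) in {'far corner':(492,310),'near corner':(457,331),'cw':(341,340)}.items():
    t=old[v-11:v+11,u-11:u+11];s=q['frame'][v-25:v+25,u-25:u+25].copy()
    r=cv2.matchTemplate(s,t,5);m=cv2.minMaxLoc(r);print(nm,m[1],np.array(m[3])-14)
seq()
E
```

```text
time: 22.87
tool_pos: [690.5, 158.9, 99.6]
tcp_rot: [-3.141, 0.0, 1.571]
contact_force: [-4.5, -0.0, -4.7]
grip_width: 45.9
finger_force: 2.5
time: 24.2
tool_pos: [690.5, 158.9, 99.6]
tcp_rot: [-3.141, 0.0, 1.571]
contact_force: [-4.9, -0.3, -3.6]
grip_width: 45.6
finger_force: 2.5
far corner 0.7557343244552612 [-2  3]
near corner 0.9832454919815063 [0 1]
cw 0.8570496439933777 [ 1 -2]
at [690.5 158.9  99.6] [-180.    0.   90.] g 45.8 F [-5.   0.  -3.8] t 24.2
```

Run:
```python
import cv2,numpy as np
a=cv2.imread('pics/scene0.png',0).astype(np.float32)
for f in('s4','s7'):
    b=cv2.imread(f'pics/{f}.png',0).astype(np.float32)
    for nm,(u,v,w) in {'pan bottom':(455,328,16),'pan right':(490,308,14),'cw':(341,342,16),'fixed base':(340,380,14)}.items():
        W=np.eye(2,3,dtype=np.float32)
        try: c,W=cv2.findTransformECC(a[v-w:v+w,u-w:u+w].copy(),b[v-w:v+w,u-w:u+w].copy(),W,cv2.MOTION_TRANSLATION,None,None,3);print(f,nm,round(c,3),W[:,2])
        except Exception as e: print(f,nm,'fail')
A,B=[cv2.imread(f'pics/{f}.png')[200:360,300:510] for f in('s4','s7')]
cv2.imwrite('pics/c7.png',np.vstack([cv2.resize(x,(504,288)) for x in(A[:120],B[:120])]) if 0 else np.hstack([cv2.resize(x[20:],(400,290)) for x in(A,B)]))
```

```text
s4 pan bottom fail
s4 pan right fail
s4 cw fail
s4 fixed base fail
s7 pan bottom fail
s7 pan right fail
s7 cw fail
s7 fixed base fail
```

View pics/c7.png

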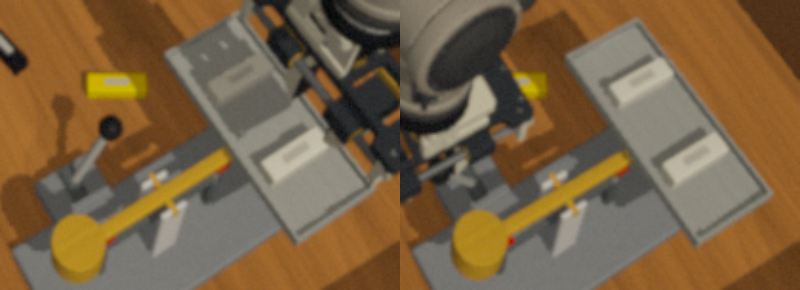

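```bash
cat > sh.py <<'E'
import cv2,numpy as np,sys
ref=sys.argv[1]
a=cv2.imread(f'pics/{ref}.png');a=cv2.resize(a,None,fx=6,fy=6,interpolation=2)
for f in sys.argv[2:]:
    b=cv2.resize(cv2.imread(f'pics/{f}.png'),None,fx=6,fy=6,interpolation=2)
    for nm,(u,v,w) in {'pan bottom':(457,330,9),'pan edge':(440,302,8),'cw':(341,330,11),'fixed post':(388,330,8),'base':(330,385,9)}.items():
        w*=6;u*=6;v*=6;s=b[v-w-40:v+w+40,u-w-40:u+w+40]
        m=cv2.minMaxLoc(cv2.matchTemplate(s,a[v-w:v+w,u-w:u+w],5));print(f,nm,round(m[1],3),np.round((np.array(m[3])-40)/6,2))
E
python3 sh.py s4 scene0 s7; python3 -c "
from h import *
p=viewer.capture('scene')
for y in(342,):
  a=proj(p,[[412,342,148],[405+8,342,148-.09*170]]);print(a[1]-a[0])
a=proj(p,[[680,245,165],[680,245,174]]);print(a[1]-a[0])"
```

```text
scene0 pan bottom 0.996 [0. 0.]
scene0 pan edge 0.665 [-4.67  6.67]
scene0 cw 0.993 [0. 0.]
scene0 fixed post 0.998 [0. 0.]
scene0 base 0.994 [0. 0.]
s7 pan bottom 0.986 [0.17 0.83]
s7 pan edge 0.992 [0.5  1.17]
s7 cw 0.957 [ 0.67 -1.83]
s7 fixed post 0.997 [0. 0.]
s7 base 0.993 [-0.67 -1.17]
[-2.85462726  3.55200022]
[ 0.19590749 -1.92255138]
```

```bash
python3 -m handwheel '0 0.03 0 0 0 0 0;0 0.03 0 0 0 0 0;0 0.03 0 0 0 0 0;0 0.03 0 0 0 0 0;0 0.03 0 0 0 0 0'
python3 -c "
from h import *
cap('scene','s8.png')"; python3 sh.py s4 s8
```

```text
time: 24.72
tool_pos: [690.9, 158.9, 99.3]
tcp_rot: [-3.135, 0.001, 1.572]
contact_force: [-13.8, -0.8, -0.0]
grip_width: 45.9
finger_force: 7.0
s8 pan bottom 0.986 [0.17 0.83]
s8 pan edge 0.992 [0.5 1. ]
s8 cw 0.956 [ 0.67 -1.83]
s8 fixed post 0.997 [0. 0.]
s8 base 0.994 [-0.5  -0.83]
```

```bash
python3 -m handwheel '0 -0.1 0 0 0 0 0;0 -0.2 0 0 0 0 0;0 -0.28 0 0 0 0 0;0 -0.35 0 0 0 0 0;0 -0.42 0 0 0 0 0;0 -0.5 0 0 0 0 0;0 -0.55 0 0 0 0 0;0 -0.6 0 0 0 0 0'
python3 -m handwheel '0 -0.06 0 0 0 0 0;0 -0.12 0 0 0 0 0;0 -0.18 0 0 0 0 0;0 -0.24 0 0 0 0 0;0 -0.3 0 0 0 0 0;0 -0.36 0 0 0 0 0;0 -0.42 0 0 0 0 0;0 -0.42 0 0 0 0 0'
python3 -m handwheel '0 -0.03 0 0 0 0 0;0 -0.06 0 0 0 0 0;0 -0.08 0 0 0 0 0;0 -0.08 0 0 0 0 0;0 -0.08 0 0 0 0 0'
python3 -c "
from h import *
cap('scene','s9.png');seq()"; python3 sh.py s4 s9
```

```text
time: 25.43
tool_pos: [638.8, 159.0, 103.9]
tcp_rot: [3.127, -0.001, 1.571]
contact_force: [5.9, -0.3, 4.1]
grip_width: 45.9
finger_force: 2.9
time: 26.1
tool_pos: [590.4, 158.7, 99.2]
tcp_rot: [-3.14, 0.001, 1.571]
contact_force: [1.3, -0.6, 0.7]
grip_width: 45.9
finger_force: 0.6
time: 26.52
tool_pos: [583.6, 158.9, 98.8]
tcp_rot: [-3.141, 0.0, 1.571]
contact_force: [5.4, -0.5, -1.6]
grip_width: 46.0
finger_force: 2.4
at [583.6 159.   98.8] [-179.9    0.    90. ] g 46.1 F [ 5.8  0.4 -3.6] t 26.6
s9 pan bottom 0.997 [0. 0.]
s9 pan edge 0.999 [0. 0.]
s9 cw 0.993 [0. 0.]
s9 fixed post 0.998 [0. 0.]
s9 base 0.993 [0. 0.]
```

```bash
python3 -m handwheel '0 -0.03 0 0 0 0 0;0 -0.03 0 0 0 0 0;0 -0.03 0 0 0 0 0;0 -0.03 0 0 0 0 0;0 -0.03 0 0 0 0 0' | grep -E 'pos|force'
python3 -m handwheel '0 0.02 0 0 0 0 0;0 0.12 0 0 0 0 0;0 0.12 0 0 0 0 0;0 0.12 0 0 0 0 0' | grep -E 'pos|force'
for i in 1 2; do python3 -m handwheel '0 0 -0.65 0 0 0 0;0 0 -0.65 0 0 0 0;0 0 -0.65 0 0 0 0'; done | grep -E 'pos|force'
python3 -c "
from bars import *
q=cap('scene','s10.png')
h=cv2.cvtColor(q['frame'],cv2.COLOR_RGB2HSV);m=((h[...,1]<60)&(h[...,2]>175)).astype(np.uint8);m[:225]=0;m[:,:395]=0;m[:,490:]=0;m[325:]=0
k,l,st,ce=cv2.connectedComponentsWithStats(m)
for i in range(1,k):
  if st[i,4]>80: print(ce[i],st[i,4],rect(q,l==i,156))
seq((462,192,228,182),(462,192,147,182))"; python3 sh.py s4 s10
```

```text
tool_pos: [583.3, 158.9, 99.1]
contact_force: [13.8, -1.1, -9.1]
finger_force: 7.0
tool_pos: [591.9, 159.1, 99.0]
contact_force: [0.0, 0.4, 0.7]
finger_force: 0.0
tool_pos: [594.5, 159.6, 170.1]
contact_force: [0.4, 0.4, 1.7]
finger_force: 0.0
tool_pos: [594.2, 159.6, 235.1]
contact_force: [1.2, -0.7, 1.4]
finger_force: 0.0
[426.21052632 256.8125    ] 304 [464.2 195.2  66.6  22.    3.1]
[455.02941176 294.22352941] 340 [462.7 284.9  67.4  21.3   3.1]
at [593.2 159.4 232.2] [179.8  -0.   90. ] g 46.1 F [ 0.1 -0.2  0.5] t 27.9
(462, 192, 228, 182) [ 0.327 -1.312  0.036] [ 0.001  0.001 -0.511]
(462, 192, 147, 182) [ 0.   -0.    0.81] [0. 0. 0.]
s10 pan bottom 0.996 [0. 0.]
s10 pan edge 0.999 [0. 0.]
s10 cw 0.994 [0. 0.]
s10 fixed post 0.998 [0. 0.]
s10 base 0.994 [-0.17 -0.33]
```

```bash
for i in 1 2; do python3 -m handwheel '0.17 -0.655 0 0 0 0 0;0.17 -0.655 0 0 0 0 0;0.17 -0.655 0 0 0 0 0' >/dev/null; done
for i in 1 2; do python3 -m handwheel '0 0 0 0 0 -0.257 0;0 0 0 0 0 -0.257 0;0 0 0 0 0 -0.257 0;0 0 0 0 0 -0.257 0;0 0 0 0 0 -0.257 0;0 0 0 0 0 -0.257 0;0 0 0 0 0 -0.257 0;0 0 0 0 0 -0.257 0'>/dev/null; done
python3 -c "
from h import *
seq((462.5,193.5,228,182.5),(462.5,193.5,145,182.5))"
```

```text
at [461.7 192.8 228.9] [-1.800e+02 -1.000e-01 -1.775e+02] g 46.1 F [-0.2 -0.6 -0.2] t 29.7
(462.5, 193.5, 228, 182.5) [-0.008  0.007  0.009] [-0. -0.  0.]
(462.5, 193.5, 145, 182.5) [ 0.   -0.    0.83] [0. 0. 0.]
```

```bash
python3 -m handwheel '-0.008 0.007 0.4 0 0 0 0;-0.008 0.007 0.7 0 0 0 0;-0.008 0.007 0.83 0 0 0 0;-0.008 0.007 0.83 0 0 0 0' | grep -E 'pos|force'
python3 -m handwheel '0 0 0 0 0 0 -1;0 0 0 0 0 0 -1;0 0 0 0 0 0 -1;0 0 0 0 0 0 -1;0 0 0 0 0 0 -1;0 0 0 0 0 0 -1;0 0 0 0 0 0 -1' | grep -E 'pos|force|width'
python3 -m handwheel '0 0 -0.1 0 0 0 -1;0 0 -0.4 0 0 0 -1;0 0 -0.85 0 0 0 -1;0 0 -0.85 0 0 0 -1' | grep -E 'pos|force|width'
for i in 1 2; do python3 -m handwheel '0 0 0 0 0 0.25 -1;0 0 0 0 0 0.25 -1;0 0 0 0 0 0.25 -1;0 0 0 0 0 0.25 -1;0 0 0 0 0 0.25 -1;0 0 0 0 0 0.25 -1;0 0 0 0 0 0.25 -1;0 0 0 0 0 0.25 -1'>/dev/null; done
for i in 1 2 3 4; do python3 -m handwheel '-0.864 0.254 0 0 0 0 -1;-0.864 0.254 0 0 0 0 -1;-0.864 0.254 0 0 0 0 -1' >/dev/null; done
python3 -m handwheel '-0.864 0.254 0 0 0 0 -1;-0.864 0.254 0 0 0 0 -1;-0.864 0.254 0 0 0 0 -1;-0.864 0.254 0 0 0 0 -1'
python3 - <<'E'
from h import *
q=cap('scene','s11.png');p=cap('top','t11.png')
cv2.imwrite('pics/c11.png',np.hstack([cv2.resize(x,(400,400)) for x in(p['frame'][120:280,330:490],q['frame'][40:220,200:380])])[:,:,::-1])
seq((608,-233,100,92.4),(608,-233,62,92.4))
E
python3 sh.py s4 s11
```

```text
tool_pos: [460.4, 193.0, 143.1]
contact_force: [-1.8, -0.9, -0.2]
finger_force: 0.0
tool_pos: [463.2, 193.6, 147.6]
contact_force: [0.2, -2.1, 5.1]
grip_width: 21.6
finger_force: 30.0
tool_pos: [465.1, 194.6, 237.7]
contact_force: [1.0, 0.5, -1.5]
grip_width: 21.7
finger_force: 30.0
time: 33.62
tool_pos: [608.6, -234.8, 230.0]
tcp_rot: [-3.14, -0.0, 1.613]
contact_force: [-0.4, 0.7, -2.0]
grip_width: 21.4
finger_force: 30.0
at [ 608.3 -231.6  230.9] [-1.799e+02 -1.000e-01  9.260e+01] g 21.6 F [ 0.3  0.7 -3.3] t 33.7
(608, -233, 100, 92.4) [-1.600e-02 -1.000e-03  1.308e+00] [-0.    -0.     0.001]
(608, -233, 62, 92.4) [ 0.   -0.    0.38] [0. 0. 0.]
s11 pan bottom 0.997 [0. 0.]
s11 pan edge 0.999 [0. 0.]
s11 cw 0.993 [0. 0.]
s11 fixed post 0.998 [0. 0.]
s11 base 0.993 [-0.5  -0.83]
```

View pics/c11.png

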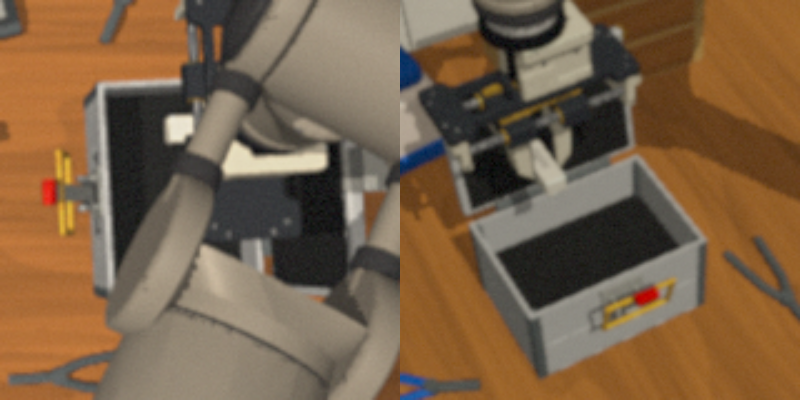

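Bar held over the case, clear of lid and walls; lower it.

```bash
python3 -m handwheel '0 0 0.3 0 0 0 -1;0 0 0.6 0 0 0 -1;0 0 0.85 0 0 0 -1;0 0 0.85 0 0 0 -1' | grep -E 'pos|force'
python3 -m handwheel '0 0 0.2 0 0 0 -1;0 0 0.4 0 0 0 -1;0 0 0.6 0 0 0 -1;0 0 0.6 0 0 0 -1' | grep -E 'pos|force'
python3 -m handwheel '0 0 0.06 0 0 0 -1;0 0 0.12 0 0 0 -1;0 0 0.16 0 0 0 -1;0 0 0.2 0 0 0 -1;0 0 0.2 0 0 0 -1' | grep -E 'pos|force'
```

```text
tool_pos: [605.5, -228.7, 141.2]
contact_force: [-1.1, 1.0, -4.3]
finger_force: 30.0
tool_pos: [607.1, -230.1, 84.4]
contact_force: [0.2, 1.4, -2.6]
finger_force: 30.0
tool_pos: [608.5, -232.2, 66.5]
contact_force: [-1.0, 0.1, -3.1]
finger_force: 30.0
```

```bash
python3 -m handwheel '0 0 0.02 0 0 0 -1;0 0 0.03 0 0 0 -1;0 0 0.03 0 0 0 -1' | grep -E 'pos|force'
python3 -m handwheel '0 0 0 0 0 0 -0.2;0 0 0 0 0 0 -0.2;0 0 0 0 0 0 -0.2;0 0 0 0 0 0 -0.2' | grep -E 'pos|width'
for i in 1 2; do python3 -m handwheel '0 0 -0.85 0 0 0 -0.2;0 0 -0.85 0 0 0 -0.2;0 0 -0.85 0 0 0 -0.2' >/dev/null; done
for i in 1 2 3 4 5; do python3 -m handwheel '0.984 -0.221 0 0 0 0 0;0.984 -0.221 0 0 0 0 0;0.984 -0.221 0 0 0 0 0' >/dev/null; done
for i in 1 2; do python3 -m handwheel '0 0 0 0 0 -0.25 0;0 0 0 0 0 -0.25 0;0 0 0 0 0 -0.25 0;0 0 0 0 0 -0.25 0;0 0 0 0 0 -0.25 0;0 0 0 0 0 -0.25 0;0 0 0 0 0 -0.25 0;0 0 0 0 0 -0.25 0'>/dev/null; done
python3 - <<'E'
from h import *
p=cap('top','t12.png')
cv2.imwrite('pics/c12.png',cv2.resize(p['frame'][140:250,340:480],(700,550))[:,:,::-1])
seq((462,283.5,228,182.5),(462,283.5,145,182.5))
E
```

```text
tool_pos: [608.6, -232.4, 63.7]
contact_force: [-1.2, -0.1, -2.7]
finger_force: 30.0
tool_pos: [608.9, -232.5, 64.2]
grip_width: 36.5
at [476.5 254.4 233.8] [ 180.     0.  -177.6] g 45.8 F [ 0.5  0.  -0.4] t 38.5
(462, 283.5, 228, 182.5) [0.133 0.297 0.058] [ 0.     0.    -0.001]
(462, 283.5, 145, 182.5) [ 0.   -0.    0.83] [0. 0. 0.]
```

View pics/c12.png

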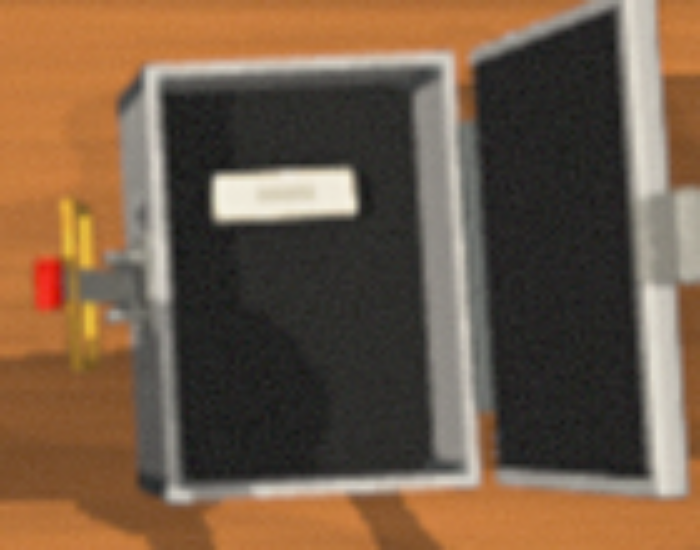

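First bar lies in the case. Now the second.

```bash
python3 -m handwheel '0.133 0.297 0.05 0 0 0 0;0.133 0.297 0.05 0 0 0 0;0.133 0.297 0.05 0 0 0 0' | grep pos
python3 -m handwheel '0 0 0.4 0 0 0 0;0 0 0.7 0 0 0 0;0 0 0.83 0 0 0 0;0 0 0.83 0 0 0 0' | grep -E 'pos|force'
python3 -m handwheel '0 0 0 0 0 0 -1;0 0 0 0 0 0 -1;0 0 0 0 0 0 -1;0 0 0 0 0 0 -1;0 0 0 0 0 0 -1;0 0 0 0 0 0 -1;0 0 0 0 0 0 -1' | grep -E 'pos|force|width'
python3 -m handwheel '0 0 -0.1 0 0 0 -1;0 0 -0.4 0 0 0 -1;0 0 -0.85 0 0 0 -1;0 0 -0.85 0 0 0 -1' | grep -E 'pos|force|width'
for i in 1 2; do python3 -m handwheel '0 0 0 0 0 0.25 -1;0 0 0 0 0 0.25 -1;0 0 0 0 0 0.25 -1;0 0 0 0 0 0.25 -1;0 0 0 0 0 0.25 -1;0 0 0 0 0 0.25 -1;0 0 0 0 0 0.25 -1;0 0 0 0 0 0.25 -1'>/dev/null; done
for i in 1 2 3 4 5; do python3 -m handwheel '-0.87 0.057 0 0 0 0 -1;-0.87 0.057 0 0 0 0 -1;-0.87 0.057 0 0 0 0 -1' >/dev/null; done
python3 -m handwheel '-0.87 0.057 0 0 0 0 -1;-0.87 0.057 0 0 0 0 -1;-0.87 0.057 0 0 0 0 -1;-0.87 0.057 0 0 0 0 -1'
python3 -c "
from h import *
seq((518,-237,64,92.4))"
```

```text
tool_pos: [461.2, 284.2, 228.5]
tool_pos: [460.3, 282.0, 142.5]
contact_force: [-0.3, -0.5, 0.7]
finger_force: 0.0
tool_pos: [462.5, 283.4, 146.8]
contact_force: [0.3, -2.6, 5.0]
grip_width: 21.7
finger_force: 30.0
tool_pos: [464.2, 284.8, 237.7]
contact_force: [2.3, 0.4, -1.2]
grip_width: 21.6
finger_force: 30.0
time: 42.93
tool_pos: [519.0, -238.4, 230.0]
tcp_rot: [-3.141, -0.0, 1.613]
contact_force: [-0.9, 0.6, -3.4]
grip_width: 21.3
finger_force: 30.0
at [ 519.  -238.4  230. ] [-180.    -0.    92.4] g 21.3 F [-0.9  0.6 -3.4] t 42.9
(518, -237, 64, 92.4) [ 0.014 -0.008  1.66 ] [-0. -0.  0.]
```

```bash
python3 -m handwheel '0.014 0 0.3 0 0 0 -1;0.014 0 0.6 0 0 0 -1;0.014 0 0.85 0 0 0 -1;0.014 0 0.85 0 0 0 -1' | grep -E 'pos|force'
python3 -m handwheel '0 0 0.2 0 0 0 -1;0 0 0.4 0 0 0 -1;0 0 0.6 0 0 0 -1;0 0 0.6 0 0 0 -1' | grep -E 'pos|force'
python3 -m handwheel '0 0 0.06 0 0 0 -1;0 0 0.12 0 0 0 -1;0 0 0.16 0 0 0 -1;0 0 0.21 0 0 0 -1;0 0 0.22 0 0 0 -1;0 0 0.22 0 0 0 -1' | grep -E 'pos|force'
python3 -m handwheel '0 0 0 0 0 0 -0.2;0 0 0 0 0 0 -0.2;0 0 0 0 0 0 -0.2;0 0 0 0 0 0 -0.2' | grep -E 'pos|width'
for i in 1 2 3; do python3 -m handwheel '0 0 -0.8 0 0 0 -0.2;0 0 -0.8 0 0 0 -0.2;0 0 -0.8 0 0 0 -0.2' |grep pos; done
python3 - <<'E'
from h import *
a=cap('scene');b=cap('top')
for u,v in[((299.2,53.2),(469,234)),((299.2,53.2),(477,239))]: print(tri(a,u,b,v))
for z in(150,250,300): print(z,atz(b,(507,217),z),atz(b,(580,85),z))
seq((500,-342,300,2.4))
E
```

```text
tool_pos: [516.2, -231.6, 140.7]
contact_force: [-0.8, 0.7, -3.8]
finger_force: 30.0
tool_pos: [517.8, -233.0, 83.7]
contact_force: [-1.3, 0.0, -3.2]
finger_force: 30.0
tool_pos: [519.0, -235.1, 63.7]
contact_force: [0.2, -0.9, -3.0]
finger_force: 30.0
tool_pos: [519.4, -235.4, 64.2]
grip_width: 36.2
tool_pos: [522.6, -237.3, 151.3]
tool_pos: [522.1, -236.9, 231.9]
tool_pos: [521.4, -236.5, 311.9]
(array([ 472.78956288, -330.29448879,  273.01828608]), np.float64(4.656721286831149))
(array([ 461.22552426, -355.13621852,  251.73441403]), np.float64(4.89464339655449))
150 [ 507.07223052 -472.00840983  150.        ] [ 821.99794076 -666.47248514  150.        ]
250 [ 507.47757613 -421.97789952  250.        ] [ 787.16556738 -594.68296876  250.        ]
300 [ 507.68024894 -396.96264437  300.        ] [ 769.74938069 -558.78821058  300.        ]
at [ 519.7 -235.5  305.5] [179.8   0.2  92.5] g 36.6 F [-1.2  0.7 -1.3] t 45.3
(500, -342, 300, 2.4) [-1.055 -0.244  0.057] [ 0.002 -0.     0.501]
```

```bash
python3 -m handwheel '0 0 -0.25 0 0 0 0.3;0 0 -0.25 0 0 0 0.3' >/dev/null
for i in 1 2; do python3 -m handwheel '0 0 0 0 0 0.25 0.3;0 0 0 0 0 0.25 0.3;0 0 0 0 0 0.25 0.3;0 0 0 0 0 0.25 0.3;0 0 0 0 0 0.25 0.3;0 0 0 0 0 0.25 0.3;0 0 0 0 0 0.25 0.3;0 0 0 0 0 0.25 0.3'>/dev/null; done
for i in 1 2; do python3 -m handwheel '-0.12 0.53 0 0 0 0 0.3;-0.12 0.53 0 0 0 0 0.3;-0.12 0.53 0 0 0 0 0.3;-0.12 0.53 0 0 0 0 0.3' >/dev/null; done
python3 - <<'E'
from h import *
q=cap('scene','s13.png');p=cap('top','t13.png')
cv2.imwrite('pics/c13.png',np.hstack([cv2.resize(x,(400,400)) for x in(p['frame'][120:280,330:490],q['frame'][20:220,180:380])])[:,:,::-1])
seq((500,-343,240,2.4))
E
```

```text
at [ 500.2 -340.8  328.8] [-180.    -0.     2.6] g 59.6 F [-0.8 -0.1  0.3] t 47.5
(500, -343, 240, 2.4) [-0.003  0.023  0.888] [-0.    -0.     0.001]
```

View pics/c13.png

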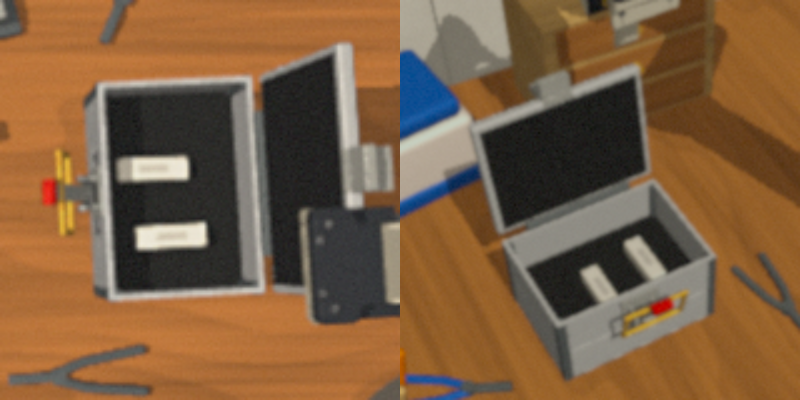

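```bash
python3 -m handwheel '0 0.02 0.2 0 0 0 0.3;0 0.02 0.4 0 0 0 0.3;0 0.02 0.55 0 0 0 0.3;0 0.02 0.55 0 0 0 0.3' | grep -E 'pos|force'
python3 -m handwheel '0 0 0.1 0 0 0 0.3;0 0 0.2 0 0 0 0.3;0 0 0.33 0 0 0 0.3;0 0 0.33 0 0 0 0.3' | grep -E 'pos|force'
python3 -m handwheel '0 -0.1 0 0 0 0 0.3;0 -0.2 0 0 0 0 0.3;0 -0.3 0 0 0 0 0.3;0 -0.4 0 0 0 0 0.3;0 -0.5 0 0 0 0 0.3;0 -0.5 0 0 0 0 0.3' | grep -E 'pos|force'
```

```text
tool_pos: [499.3, -341.7, 270.6]
contact_force: [-0.4, -1.3, -0.1]
finger_force: 0.0
tool_pos: [499.3, -343.2, 238.6]
contact_force: [-0.5, 0.2, 0.0]
finger_force: 0.0
tool_pos: [497.8, -291.7, 241.5]
contact_force: [-0.3, 0.0, -0.0]
finger_force: 0.0
```

```bash
cat > kp.py <<'E'
from h import *
a=cap('scene');b=cap('top')
for n,p in(('sc',a),('top',b)):
    for t in('keeper_seat','lid','bail_bar','handle_end'):
        print(n,t,[(np.round(x['centre'],1).tolist(),round(x['score'],2)) for x in viewer.recognise(t,p)[:3]])
seq()
E
python3 kp.py
python3 -m handwheel '0 -0.1 0 0 0 0 0.3;0 -0.2 0 0 0 0 0.3;0 -0.3 0.05 0 0 0 0.3;0 -0.4 0.1 0 0 0 0.3;0 -0.5 0.1 0 0 0 0.3;0 -0.5 0.1 0 0 0 0.3' | grep -E 'pos|force'
python3 kp.py
```

```text
sc keeper_seat [([262.9, 72.7], 0.63), ([241.3, 267.1], 0.61)]
sc lid [([259.6, 100.7], 0.63)]
sc bail_bar [([305.5, 178.8], 0.56), ([260.8, 102.3], 0.17)]
sc handle_end []
top keeper_seat [([459.4, 187.3], 0.77)]
top lid [([447.8, 177.4], 0.63), ([237.8, 181.3], 0.22)]
top bail_bar [([352.9, 191.0], 0.5)]
top handle_end [([354.3, 197.4], 0.61)]
at [ 497.6 -294.4  240.5] [-180.     0.     2.5] g 59.4 F [ 0.5  0.3 -0.7] t 49.2
tool_pos: [495.1, -241.5, 230.4]
contact_force: [0.4, -0.0, -0.0]
finger_force: 0.0
sc keeper_seat [([277.3, 91.2], 0.81), ([281.0, 143.6], 0.35)]
sc lid [([270.7, 111.8], 0.75)]
sc bail_bar [([310.4, 177.4], 0.67)]
sc handle_end [([300.8, 150.7], 0.74), ([305.9, 175.2], 0.66)]
top keeper_seat [([423.0, 187.2], 0.73), ([201.0, 237.2], 0.31)]
top lid []
top bail_bar [([356.0, 201.9], 0.42)]
top handle_end [([354.5, 197.5], 0.86)]
at [ 495.4 -244.5  230.7] [180.    0.    2.5] g 59.8 F [-0.2  0.7  0.7] t 50.2
```

```bash
python3 -m handwheel '0 -0.1 0.02 0 0 0 0.3;0 -0.2 0.05 0 0 0 0.3;0 -0.3 0.08 0 0 0 0.3;0 -0.4 0.12 0 0 0 0.3;0 -0.5 0.16 0 0 0 0.3;0 -0.6 0.18 0 0 0 0.3;0 -0.6 0.18 0 0 0 0.3' | grep -E 'pos|force'
python3 kp.py | grep -E 'keep|at'
python3 -m handwheel '0 0 0 0 0 0 0.3;0 0 0 0 0 0 0.3;0 0 0 0 0 0 0.3;0 0 0 0 0 0 0.3;0 0 0 0 0 0 0.3;0 0 0 0 0 0 0.3;0 0 0 0 0 0 0.3;0 0 0 0 0 0 0.3' | grep -E 'force'
python3 kp.py | grep -E 'keep|at'
```

```text
tool_pos: [492.3, -181.8, 212.1]
contact_force: [0.2, -0.9, 0.7]
finger_force: 0.0
sc keeper_seat [([292.2, 134.8], 0.56)]
top keeper_seat [([380.3, 193.1], 0.83)]
at [ 492.8 -184.6  212.8] [180.   -0.    2.5] g 59.9 F [ 0.1 -0.8 -0.2] t 51.3
contact_force: [-0.3, -0.5, 0.3]
finger_force: 0.0
sc keeper_seat [([297.8, 162.9], 0.64)]
top keeper_seat [([366.5, 197.2], 0.45)]
at [ 492.8 -184.2  212.7] [180.   -0.    2.5] g 59.5 F [ 1.  -0.2  0.1] t 52.5
```

```bash
python3 -m handwheel '0 0 -0.8 0 0 0 0.3;0 0 -0.8 0 0 0 0.3;0 0 -0.8 0 0 0 0.3;0 0 -0.8 0 0 0 0.3;0 0 -0.8 0 0 0 0.3;0 0 -0.8 0 0 0 0.3' | grep pos
python3 kp.py
python3 - <<'E'
from h import *
a=cap('scene','s15.png');b=cap('top','t15.png')
for n,p in(('sc',a),('top',b)):
    print(n,np.round(proj(p,[[559.4,-149,119],[559.3,-146,82],[559.3,-106,139]]),1).tolist())
    h=cv2.cvtColor(p['frame'],cv2.COLOR_RGB2HSV)
    r=((h[...,0]<6)|(h[...,0]>174))&(h[...,1]>190)&(h[...,2]>120)
    y=(h[...,0]>20)&(h[...,0]<30)&(h[...,1]>130)&(h[...,2]>110)
    for nm,m in(('red',r),('yel',y)):
        m=m.astype(np.uint8);m[:140]=0;m[230:]=0;m[:,:280]=0;m[:,380:]=0
        k,l,st,ce=cv2.connectedComponentsWithStats(m)
        print(n,nm,[(np.round(ce[i],1).tolist(),st[i].tolist()) for i in range(1,k) if st[i,4]>6])
E
```

```text
tool_pos: [492.2, -183.9, 291.4]
sc keeper_seat [([298.5, 163.3], 0.81), ([370.6, 166.1], 0.49)]
sc lid [([281.3, 143.9], 0.67)]
sc bail_bar [([303.1, 176.8], 0.55)]
sc handle_end [([305.0, 174.4], 0.57)]
top keeper_seat [([253.6, 265.0], 0.73), ([370.8, 195.6], 0.5)]
top lid [([257.2, 264.6], 0.21)]
top bail_bar []
top handle_end [([354.5, 189.2], 0.72)]
at [ 492.8 -184.3  292.6] [180.    0.    2.5] g 59.9 F [-1.  -0.4  0.1] t 53.5
sc [[302.2, 164.9], [303.3, 175.9], [310.8, 172.4]]
sc red [([310.3, 173.0], [306, 170, 10, 7, 50])]
sc yel [([319.8, 167.2], [317, 166, 6, 3, 11]), ([297.8, 176.9], [293, 174, 11, 8, 32]), ([305.1, 181.0], [292, 175, 28, 13, 57])]
top [[366.9, 196.7], [363.7, 197.6], [349.6, 196.5]]
top red [([349.2, 196.5], [347, 192, 5, 10, 46])]
top yel [([356.5, 185.2], [356, 182, 2, 7, 13]), ([353.4, 188.8], [353, 187, 2, 5, 9]), ([281.8, 203.9], [280, 198, 6, 15, 56]), ([356.1, 204.7], [354, 200, 5, 10, 24])]
```

Run:
```python
from h import *
a=cap('scene');b=cap('top')
ex=np.array([.999,.042,0])
X=[np.array([559.5,-116,129.4])+s*38*ex for s in(-1,1)]+[np.array([559.3,-130,83.5])+s*38*ex for s in(-1,1)]
for n,p in(('sc',a),('top',b)): print(n,np.round(proj(p,X),1).tolist())
for n,p in(('sc',a),('top',b)):
    h=cv2.cvtColor(p['frame'],cv2.COLOR_RGB2HSV)
    y=(h[...,0]>18)&(h[...,0]<32)&(h[...,1]>110)&(h[...,2]>90)
    v,u=np.nonzero(y[160:225,285:365]);
    print(n);print('\n'.join(''.join('#' if c else '.' for c in r) for r in (y[165:192,288:326] if n=='sc' else y[176:216,345:365])))
seq()
```

```text
sc [[323.4, 165.4], [293.9, 178.8], [320.5, 173.8], [292.1, 186.9]]
top [[354.4, 212.7], [352.6, 180.5], [358.2, 213.0], [356.4, 182.3]]
sc
..................................##..
...............................#####..
.............................#######..
............................#######...
.............................#...##...
.................................#....
.................................#....
................................##....
...............#................#.....
............#####.............###.....
..........#######..........#####......
.......#########..........#####.......
.....#########..........#####.........
....########.........######...........
....#####..........######.............
....####.........######...............
....###.......######..................
....##......######....................
.....#...#######......................
....##########........................
....########..........................
...#######............................
...####...............................
......................................
........................
[... 315 characters left out ...]
#####.......
........#####.......
........##.##.......
........##.##.......
........##.##.......
........##.##.......
.........#.##.......
.........#.##.......
.........#..........
.........#..........
.........#..........
.........#..........
..........#.........
.........#..........
.........##.##......
.........#..##......
.........#.###......
.........#####......
.........#####......
.........#####......
.........##.##......
.........##.##......
.........##.##......
.........##.##......
....................
....................
....................
....................
....................
....................
at [ 492.8 -184.3  292.7] [180.   -0.    2.5] g 60.0 F [-0.7  0.5  0.1] t 53.7
```

The bail model matches both pictures within about 1 px. Approach beside the handle with shut fingers.

```bash
for i in 1 2; do python3 -m handwheel '0.19 -0.53 0.4 0 0 0 -1;0.19 -0.53 0.4 0 0 0 -1;0.19 -0.53 0.4 0 0 0 -1;0.19 -0.53 0.4 0 0 0 -1' | grep pos; done
python3 -m handwheel '0 0 0.4 0 0 0 -1;0 0 0.7 0 0 0 -1;0 0 0.7 0 0 0 -1;0 0 0.7 0 0 0 -1'
python3 -c "
from h import *
seq((527.5,-80,124,2.4),(527.5,-120,124,2.4))"
```

```text
tool_pos: [509.2, -129.6, 252.1]
tool_pos: [526.2, -76.8, 212.9]
time: 54.67
tool_pos: [525.9, -77.9, 143.2]
tcp_rot: [3.141, 0.001, 0.043]
contact_force: [-0.3, 1.1, -0.4]
grip_width: 0.4
finger_force: 0.0
at [525.9 -77.9 143.2] [1.8e+02 1.0e-01 2.5e+00] g 0.4 F [-0.3  1.1 -0.4] t 54.7
(527.5, -80, 124, 2.4) [0.015 0.021 0.192] [0. 0. 0.]
(527.5, -120, 124, 2.4) [-0.017  0.4    0.   ] [0. 0. 0.]
```

```bash
python3 -m handwheel '0.015 0.02 0.1 0 0 0 -1;0.015 0.02 0.22 0 0 0 -1;0.015 0.02 0.22 0 0 0 -1;0.015 0.02 0.22 0 0 0 -1' | grep -E 'pos|force'
python3 -m handwheel '0 0.06 0 0 0 0 -1;0 0.12 0 0 0 0 -1;0 0.18 0 0 0 0 -1;0 0.22 0 0 0 0 -1;0 0.26 -0.02 0 0 0 -1;0 0.3 -0.03 0 0 0 -1;0 0.3 -0.03 0 0 0 -1' | grep -E 'pos|force'
python3 -m handwheel '0 0.04 0 0 0 0 -1;0 0.08 0 0 0 0 -1;0 0.12 0 0 0 0 -1;0 0.16 0 0 0 0 -1;0 0.2 0 0 0 0 -1;0 0.2 0 0 0 0 -1' | grep -E 'pos|force'
cat > bl.py <<'E'
from h import *
a=cap('scene');b=cap('top')
for n,p in(('sc',a),('top',b)):
    h=cv2.cvtColor(p['frame'],cv2.COLOR_RGB2HSV)
    y=(h[...,0]>18)&(h[...,0]<32)&(h[...,1]>110)&(h[...,2]>90)
    r=((h[...,0]<6)|(h[...,0]>174))&(h[...,1]>180)&(h[...,2]>100)
    g=np.where(r,'R',np.where(y,'#','.'))
    print(n);print('\n'.join(''.join(q) for q in (g[155:200,286:328] if n=='sc' else g[176:216,342:375])))
seq()
E
python3 bl.py
```

```text
tool_pos: [528.3, -79.2, 121.9]
contact_force: [0.3, 0.1, 1.0]
finger_force: 0.0
tool_pos: [529.2, -109.5, 124.1]
contact_force: [0.2, 0.0, -0.3]
finger_force: 0.1
tool_pos: [529.9, -129.4, 123.5]
contact_force: [0.4, -0.7, -1.5]
finger_force: 0.0
sc
..........................#####...........
..........................###.............
..........................##..............
......................#...##..............
...................#.###..................
.................#####....................
...............#.###......................
............#######.......................
..........########........................
........########..........................
......#######.............................
.....#####................................
..######..................................
######....................................
###.............................#.........
##........................RRR...#.........
##......................RRRRRR..##........
##...................RRRRRRRRR............
##..................RRRRRRRRRR..##........
###.................RRRRRRRRR...
[... 1830 characters left out ...]
.......
.................................
.................................
.................................
.................................
.................................
.................................
.................................
.................................
.................................
.................................
.................................
.................................
.................................
.................................
.................................
.................................
.................................
.................................
at [ 529.7 -128.7  123.5] [-180.     0.     2.5] g 0.6 F [-0.  -0.6 -0.4] t 56.2
```

```bash
python3 -m handwheel '0 -0.2 0 0 0 0 -1;0 -0.5 0 0 0 0 -1;0 -0.7 0 0 0 0 -1;0 -0.7 0 0 0 0 -1' | grep -E 'pos|force'
python3 -m handwheel '0 -0.3 -0.9 0 0 0 -1;0 -0.3 -0.9 0 0 0 -1;0 -0.3 -0.9 0 0 0 -1;0 -0.3 -0.9 0 0 0 -1' | grep -E 'pos|force'
for i in 1 2; do python3 -m handwheel '0 0 0 0 0 -0.25 -1;0 0 0 0 0 -0.25 -1;0 0 0 0 0 -0.25 -1;0 0 0 0 0 -0.25 -1;0 0 0 0 0 -0.25 -1;0 0 0 0 0 -0.25 -1;0 0 0 0 0 -0.25 -1;0 0 0 0 0 -0.25 -1'>/dev/null; done
python3 bl.py
python3 - <<'E'
from h import *
a=cap('scene');b=cap('top');ex=np.array([.999,.042,0])
for y,z in((-152,126),(-149,119),(-130,131.5)):
    X=[np.array([559.5,y,z])+s*38*ex for s in(-1,1)]
    print(y,np.round(proj(a,X),1).tolist(),np.round(proj(b,X),1).tolist())
E
```

```text
tool_pos: [526.1, -55.3, 123.6]
contact_force: [-0.2, 0.5, -0.6]
finger_force: 0.0
tool_pos: [527.4, -28.4, 217.6]
contact_force: [0.7, -0.8, 0.3]
finger_force: 0.0
sc
..........................................
..........................................
..........................................
..........................................
..........................................
..........................................
...............#..........................
............#####.........................
..........#######.........................
.......#########..........................
......#######.............................
....######................................
..######..................................
######....................................
###.......................................
##........................................
##........................................
##...................RR...................
#...................RRRR..................
.#..................RRRRR.................
.##.................RRRRRR................
.##..................RRR.....
[... 1957 characters left out ...]
.
.................................
.................................
.................................
.................................
.................................
.................................
.................................
.................................
.................................
.................................
.................................
.................................
at [525.2 -28.9 213.1] [-179.9   -0.    92.4] g 0.6 F [ 0.2  0.9 -0. ] t 58.3
-152 [[315.9, 155.6], [286.8, 168.6]] [[369.5, 212.6], [367.6, 180.5]]
-149 [[316.6, 158.5], [287.6, 171.5]] [[367.8, 212.6], [365.9, 180.8]]
-130 [[320.4, 160.6], [291.0, 173.9]] [[360.4, 212.6], [358.6, 180.4]]
```

Bail lies on the back plate as predicted. Now press the handle from above.

```bash
python3 -m handwheel '-0.74 0.295 0 0 0 0 -1;-0.74 0.295 0 0 0 0 -1;-0.74 0.295 0 0 0 0 -1;-0.74 0.295 0 0 0 0 -1' | grep -E 'pos|force'
python3 -m handwheel '0 0 0.4 0 0 0 -1;0 0 0.62 0 0 0 -1;0 0 0.62 0 0 0 -1;0 0 0.62 0 0 0 -1' | grep -E 'pos|force'
python3 - <<'E'
from h import *
for d in(55,45,35,25,15,5,0,-10,-20,-30,-40,-50,-58,-62):
    t=np.radians(d);print(d,np.round([-146+70*np.cos(t),82+70*np.sin(t)],1),end=' ')
seq((557.5,-103,146,92.4))
E
```

```text
tool_pos: [558.4, -102.9, 213.0]
contact_force: [-0.6, 1.2, -0.3]
finger_force: 0.0
tool_pos: [557.4, -100.3, 151.3]
contact_force: [0.3, -0.0, 1.7]
finger_force: 0.0
55 [-105.8  139.3] 45 [-96.5 131.5] 35 [-88.7 122.2] 25 [-82.6 111.6] 15 [-78.4 100.1] 5 [-76.3  88.1] 0 [-76.  82.] -10 [-77.1  69.8] -20 [-80.2  58.1] -30 [-85.4  47. ] -40 [-92.4  37. ] -50 [-101.    28.4] -58 [-108.9   22.6] -62 [-113.1   20.2] at [ 557.4 -100.3  151.3] [-1.799e+02 -1.000e-01  9.260e+01] g 0.4 F [ 0.3 -0.   1.7] t 59.0
(557.5, -103, 146, 92.4) [-0.027 -0.     0.053] [-0.001 -0.     0.001]
```

```bash
python3 -m handwheel '0 0 0.06 0 0 0 -1;0.02 0 0.1 0 0 0 -1;0.04 0 0.135 0 0 0 -1;0.08 0 0.18 0 0 0 -1;0.12 0 0.23 0 0 0 -1;0.12 0 0.23 0 0 0 -1' | grep -E 'pos|force'
python3 -m handwheel '0.03 0 0.05 0 0 0 -1;0.06 0 0.1 0 0 0 -1;0.08 0 0.15 0 0 0 -1;0.1 0 0.21 0 0 0 -1;0.1 0 0.21 0 0 0 -1' | grep -E 'pos|force'
cat > rd.py <<'E'
from h import *
a=cap('scene');b=cap('top')
for n,p in(('sc',a),('top',b)):
    h=cv2.cvtColor(p['frame'],cv2.COLOR_RGB2HSV)
    m=((((h[...,0]<6)|(h[...,0]>174))&(h[...,1]>180)&(h[...,2]>90))).astype(np.uint8);m[:140]=0;m[230:]=0;m[:,:280]=0;m[:,380:]=0
    k,l,st,ce=cv2.connectedComponentsWithStats(m);print(n,[(np.round(ce[i],1).tolist(),st[i].tolist()) for i in range(1,k) if st[i,4]>4])
    for d in range(60,-75,-15):
        t=np.radians(d);c=70*np.cos(t);print(d,np.round(proj(p,[[559.3-.042*c,-146+c,82+70*np.sin(t)]])[0],1).tolist(),end=' ')
    print()
seq()
E
python3 rd.py
```

```text
tool_pos: [558.5, -87.7, 130.1]
contact_force: [-0.6, 1.4, 2.9]
finger_force: 1.6
tool_pos: [557.2, -78.9, 107.0]
contact_force: [1.0, 0.2, 0.5]
finger_force: 0.4
sc []
60 [310.4, 169.5] 45 [313.7, 177.1] 30 [316.3, 184.5] 15 [317.9, 191.2] 0 [318.4, 196.7] -15 [317.9, 200.6] -30 [316.4, 202.7] -45 [314.1, 202.9] -60 [311.1, 201.4] 
top []
60 [351.9, 197.0] 45 [345.3, 197.6] 30 [340.2, 198.2] 15 [336.8, 198.7] 0 [335.5, 199.1] -15 [336.0, 199.4] -30 [338.4, 199.5] -45 [342.3, 199.6] -60 [347.5, 199.5] 
at [556.8 -79.6 107.3] [-179.9    0.    92.6] g 0.4 F [-0.6  0.5  0.9] t 60.1
```

```bash
python3 -m handwheel '0.01 0 0.06 0 0 0 -1;0.02 0 0.12 0 0 0 -1;0.02 0 0.18 0 0 0 -1;0.02 0 0.24 0 0 0 -1;0.02 0 0.3 0 0 0 -1' | grep -E 'pos|force'
python3 -m handwheel '0.3 0 -0.4 0 0 0 -1;0.3 0 -0.4 0 0 0 -1;0.3 0 -0.4 0 0 0 -1' | grep -E 'pos|force'
python3 -m handwheel '0 0 0 0 -0.194 0 -1;0 0 0 0 -0.194 0 -1;0 0 0 0 -0.194 0 -1;0 0 0 0 -0.194 0 -1;0 0 0 0 -0.194 0 -1;0 0 0 0 -0.194 0 -1;0 0 0 0 -0.194 0 -1' | grep -E 'pos|force|rot'
python3 rd.py; python3 bl.py | head -46
```

```text
tool_pos: [557.1, -77.4, 77.0]
contact_force: [0.6, 1.3, 2.5]
finger_force: 1.5
tool_pos: [556.8, -46.8, 119.1]
contact_force: [0.5, -0.5, -0.2]
finger_force: 0.0
tool_pos: [555.1, -46.5, 115.6]
tcp_rot: [-3.136, 0.608, 1.621]
contact_force: [-0.5, -0.2, 0.2]
finger_force: 0.0
sc [([316.0, 201.0], [312, 198, 9, 7, 35])]
60 [310.4, 169.5] 45 [313.7, 177.1] 30 [316.3, 184.5] 15 [317.9, 191.2] 0 [318.4, 196.7] -15 [317.9, 200.6] -30 [316.4, 202.7] -45 [314.1, 202.9] -60 [311.1, 201.4] 
top [([335.2, 198.6], [334, 195, 4, 8, 25])]
60 [351.9, 197.0] 45 [345.3, 197.6] 30 [340.2, 198.2] 15 [336.8, 198.7] 0 [335.5, 199.1] -15 [336.0, 199.4] -30 [338.4, 199.5] -45 [342.3, 199.6] -60 [347.5, 199.5] 
at [555.8 -48.  117.2] [-179.9   34.8   92.6] g 0.1 F [-0.5  0.2 -0.3] t 61.4
sc
..........................................
..........................................
..........................................
..........................................
............................##............
..........................####............
.......................#######............
...................
[... 914 characters left out ...]
............
..###.......#####.........................
..###....#####.#..........................
..#.#.######..............................
...##.#####...............................
...#####..................................
....###...................................
..........................................
..........................................
..........................................
..........................................
..............................###.........
.............................####.........
..........................................
..........................................
................................R.........
.............................RRRRR........
```

```bash
python3 -m handwheel '0.047 0 0.2 0 0 0 -1;0.047 0 0.4 0 0 0 -1;0.047 0 0.417 0 0 0 -1;0.047 0 0.417 0 0 0 -1' | grep -E 'pos|force'
python3 -m handwheel '0.02 0 0.1 0 0 0 -1;0.03 0 0.18 0 0 0 -1;0.04 0 0.24 0 0 0 -1;0.046 0 0.3 0 0 0 -1;0.046 0 0.36 0 0 0 -1;0.045 0 0.42 0 0 0 -1' | grep -E 'pos|force'
python3 -m handwheel '0 0 0.03 0 0 0 -1;-0.01 0 0.07 0 0 0 -1;-0.02 0 0.12 0 0 0 -1;-0.03 0 0.16 0 0 0 -1;-0.04 0 0.2 0 0 0 -1;-0.05 0 0.23 0 0 0 -1;-0.07 0 0.26 0 0 0 -1;-0.07 0 0.26 0 0 0 -1' | grep -E 'pos|force'
python3 rd.py
```

```text
tool_pos: [556.1, -68.8, 80.7]
contact_force: [-0.1, -0.4, 0.5]
finger_force: 0.0
tool_pos: [557.5, -88.0, 43.3]
contact_force: [0.0, 1.1, -0.0]
finger_force: 0.4
tool_pos: [558.3, -108.9, 26.3]
contact_force: [-0.8, -0.2, -0.3]
finger_force: 0.0
sc []
60 [310.4, 169.5] 45 [313.7, 177.1] 30 [316.3, 184.5] 15 [317.9, 191.2] 0 [318.4, 196.7] -15 [317.9, 200.6] -30 [316.4, 202.7] -45 [314.1, 202.9] -60 [311.1, 201.4] 
top []
60 [351.9, 197.0] 45 [345.3, 197.6] 30 [340.2, 198.2] 15 [336.8, 198.7] 0 [335.5, 199.1] -15 [336.0, 199.4] -30 [338.4, 199.5] -45 [342.3, 199.6] -60 [347.5, 199.5] 
at [ 558.5 -108.4   26.5] [180.   34.9  92.5] g 0.6 F [-0.5 -0.2 -0.5] t 63.1
```

```bash
python3 -m handwheel '0.3 0 -0.22 0 0 0 -1;0.6 0 -0.45 0 0 0 -1;0.6 0 -0.45 0 0 0 -1;0.6 0 -0.45 0 0 0 -1' | grep -E 'pos|force'
for i in 1 2; do python3 -m handwheel '0.1 0 -0.9 0 0 0 -1;0.1 0 -0.9 0 0 0 -1;0.1 0 -0.9 0 0 0 -1;0.1 0 -0.9 0 0 0 -1' | grep -E 'pos|force'; done
python3 rd.py; python3 -c "
from h import *
for n in('scene','top'):
  p=cap(n,n+'_f.png');t=np.radians(-70)
  print(n,'shut',proj(p,[[558,-146+70*np.cos(t),82+70*np.sin(t)]]).round(1),'bar',proj(p,[[521.5,-150.6,116.5],[597.5,-147.4,116.5]]).round(1).tolist())"
python3 bl.py
```

```text
tool_pos: [555.6, -31.5, 29.3]
contact_force: [0.3, -0.8, 0.0]
finger_force: 0.0
tool_pos: [554.1, 27.2, 99.5]
contact_force: [0.4, 0.3, -0.7]
finger_force: 0.0
tool_pos: [550.8, 86.1, 166.2]
contact_force: [0.0, 0.7, -0.4]
finger_force: 0.0
sc [([307.9, 200.9], [304, 198, 9, 6, 23])]
60 [310.4, 169.5] 45 [313.7, 177.1] 30 [316.3, 184.5] 15 [317.9, 191.2] 0 [318.4, 196.7] -15 [317.9, 200.6] -30 [316.4, 202.7] -45 [314.1, 202.9] -60 [311.1, 201.4] 
top [([350.6, 199.5], [350, 195, 4, 9, 13])]
60 [351.9, 197.0] 45 [345.3, 197.6] 30 [340.2, 198.2] 15 [336.8, 198.7] 0 [335.5, 199.1] -15 [336.0, 199.4] -30 [338.4, 199.5] -45 [342.3, 199.6] -60 [347.5, 199.5] 
at [549.2  84.3 163.5] [-179.8   35.    92.6] g 0.7 F [-0.6 -1.  -1. ] t 64.2
scene shut [[309.  199.3]] bar [[316.6, 159.2], [287.6, 172.2]]
top shut [[351.6 199.5]] bar [[367.7, 212.6], [365.8, 180.9]]
sc
..........................................
..........................................
..........................................
..........................................
...........................###............
...............
[... 2446 characters left out ...]
..##......
........R................##......
........R................##......
........R.................#......
........R................##......
........RR................##.....
..........R...............##.....
........................####.....
........................####.....
........................####.....
........................####.....
........................####.....
........................####.....
........................####.....
........................####.....
.........................###.....
.................................
.................................
.................................
at [549.2  84.4 163.6] [-179.8   35.    92.6] g 0.6 F [ 0.1 -0.5 -0.7] t 64.4
```

```bash
python3 -m handwheel '-0.5 0 -0.8 0 0 0 -1;-0.5 0 -0.8 0 0 0 -1;-0.5 0 -0.8 0 0 0 -1;-0.5 0 -0.8 0 0 0 -1;-0.5 0 -0.8 0 0 0 -1;-0.5 0 -0.8 0 0 0 -1' | grep -E 'pos|force'
python3 - <<'E'
from h import *
cap('scene','s20.png');cap('top','t20.png')
for f,o in(('s20','scene0'),('t20','top0')):
    a=cv2.imread(f'pics/{f}.png').astype(int);b=cv2.imread(f'pics/{o}.png').astype(int)
    m=(abs(a-b).max(2)>45).astype(np.uint8);m=cv2.morphologyEx(m,2,np.ones((3,3)))
    k,l,st,ce=cv2.connectedComponentsWithStats(m);print(f,[(np.round(ce[i]).tolist(),st[i].tolist()) for i in range(1,k) if st[i,4]>15])
E
python3 sh.py scene0 s20
```

```text
tool_pos: [549.0, 90.2, 257.5]
contact_force: [-0.6, 0.0, -1.2]
finger_force: 0.0
s20 [([324.0, 6.0], [314, 0, 21, 14, 206]), ([501.0, 38.0], [475, 0, 49, 84, 2992]), ([585.0, 44.0], [521, 0, 119, 98, 7014]), ([385.0, 7.0], [383, 5, 5, 4, 17]), ([261.0, 92.0], [217, 52, 91, 84, 4829]), ([406.0, 185.0], [285, 80, 231, 167, 14485]), ([574.0, 126.0], [489, 82, 151, 90, 4107]), ([562.0, 92.0], [559, 90, 6, 6, 28]), ([402.0, 100.0], [397, 96, 10, 8, 42]), ([475.0, 112.0], [463, 100, 24, 27, 361]), ([526.0, 136.0], [484, 102, 77, 74, 1860]), ([209.0, 107.0], [204, 104, 12, 6, 40]), ([299.0, 110.0], [297, 109, 5, 4, 16]), ([284.0, 147.0], [243, 114, 83, 66, 3066]), ([265.0, 124.0], [263, 123, 5, 4, 16]), ([239.0, 135.0], [233, 132, 13, 7, 41]), ([301.0, 166.0], [285, 157, 32, 23, 176]), ([517.0, 181.0], [509, 172, 18, 16, 153]), ([288.0, 182.0], [286, 181, 5, 4, 20]), ([282.0, 190.0], [280, 186, 6, 8, 37]), ([509.0, 220.0], [484, 191, 44, 52, 776]), ([281.0, 215.0], [271, 201, 26, 28, 308])]
t20 [([471.0, 192.0], [434, 137, 89, 103, 6203]), ([227.0, 207.0], [201, 145, 60, 108, 2468]), ([114
[... 657 characters left out ...]
4, 5697]), ([629.0, 309.0], [618, 287, 22, 45, 885]), ([557.0, 356.0], [480, 305, 146, 95, 6278]), ([363.0, 319.0], [327, 312, 71, 14, 693]), ([157.0, 328.0], [147, 314, 18, 32, 249]), ([602.0, 332.0], [594, 329, 16, 7, 91]), ([281.0, 348.0], [253, 340, 52, 21, 550]), ([431.0, 349.0], [420, 343, 28, 14, 212]), ([161.0, 359.0], [154, 350, 15, 18, 205]), ([262.0, 378.0], [248, 362, 32, 38, 723]), ([166.0, 382.0], [159, 369, 13, 31, 197]), ([277.0, 379.0], [273, 372, 10, 14, 72]), ([303.0, 381.0], [282, 372, 47, 21, 538]), ([632.0, 397.0], [628, 395, 8, 5, 32])]
s20 pan bottom 0.996 [0. 0.]
s20 pan edge 0.982 [-0.17 -0.17]
s20 cw 0.993 [0. 0.]
s20 fixed post 0.998 [0. 0.]
s20 base 0.993 [0. 0.]
```

```bash
python3 -c "
from plant import bot
print(bot.close_job())"
```

```text
the job is handed in; nothing more can be done
None
```

The job is handed in (no verdict came back): the pan visibly sank under both silver bars and the beam is arrested again. Both bars are in the case with the lid shut, the bail over the keeper hook and the handle snapped shut, and the pictures show nothing else on the bench moved.

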